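# Sort two tested junction housings by tag and clamp the good one

### The job

Two junction housings have come back from test. Seat the one with the green tag in the green pass nest and swing the toggle clamp's red handle fully upright so that the clamp holds it down; seat the one with the red tag in the red reject nest. Each housing must lie flat and fully home with its cable gland in the nest's slot; set it down, do not drop it, and leave the other things on the bench where they are.

Things in the scene. Friction and masses are not known exactly. Their poses are not given: they have to be found in the camera images.
- housing_green: Grey junction housing, green tag (32 x 44 mm) on its cover, 0.2 to 0.4 kg, loose, cover up. Body 52 mm wide (its x), 100 mm long (y), 40 mm high; a cable gland, 24 mm across, centred 20 mm above the underside, sticks out 18 mm at the +y end. Origin: centre of the body's underside (gland not counted); z up. Grip it across the 52 mm width.
- housing_red: The same housing with a red tag on its cover; same size, origin and axes.
- pass_nest: Green pass nest, fixed: green plate 96 mm wide (x), y -158 to +84 mm, 10 mm thick; axes are those of the seated housing (gland to +y). Bare rails with 45-degree lead-ins, 26 mm above the bench, leave 2 mm on each side of the housing; side rails have a 46 mm gap in the middle for fingers. End stop at -y, 30 mm gland slot at +y. Clamp on a riser beyond. Origin: plate underside below the seat.
- pass_seat (a point): Point on the pass nest's plate (10 mm above the bench) where the origin of the seated housing belongs; axes as pass_nest.
- reject_nest: Red reject nest, fixed: red plate, same rails, axes and clearances, no clamp; plate 96 mm wide (x), y -84 to +84 mm, 10 mm thick. The gland slot is at its +y end, which points away from the robot. Origin: plate underside below the seat's centre.
- reject_seat (a point): Point on the reject nest's plate (10 mm above the bench) where the origin of the seated housing belongs; axes as reject_nest.
- clamp_handle (a joint): Hinge of the clamp's red handle, parallel to the nest's x through clamp_pivot. 0 = upright, at its stop, pad on the cover 37 mm from the seat's centre towards nest -y. Starts open at 1.2 to 1.3 rad, leaning to nest -y. The hold-down arm turns with it (1.06 times); open, it stands up to 0.16 m high, pad 55 mm from the seat's centre. Stays where left; under 5 N at the grip moves it.
- handle_grip (a point): Centre of the handle's red round grip (15 mm diameter, 50 mm long), 65 mm from the pivot; moves with the handle. Open, it lies about 0.1 m above the bench, free below, and can be straddled from above, fingers closing along the nest's x; pinched grips turn stiffly in the pads, so it lags 0.1 to 0.2 rad: go past upright or push it to its stop.
- clamp_pivot (a point): Axis of the clamp handle's hinge, in the nest's middle plane, 125 mm from the seat's centre towards nest -y, 82 mm above the bench; fixed to the pass nest.
- marker: Felt marker with a blue cap, 128 mm long, 17 mm thick, lying loose on the bench. Bystander. Origin: centre of its underside.
- tape_black: Roll of black insulation tape, 64 mm diameter, 19 mm high, lying flat. Bystander. Origin: centre of its underside.
- driver_orange: Screwdriver with an orange handle, 183 mm long, lying loose. Bystander. Origin: centre of its underside.
- terminal_block: White six-way terminal strip, 60 x 22 x 18 mm, lying loose. Bystander. Origin: centre of its underside.

How it is judged:
By the outcome, as a careful person would: the job done as asked, in the order asked, and still so for the second after the job is handed in, with the robot touching nothing.
It also fails if it takes over 72 s, if anything falls off the work surface, if the arm or the gripper's body presses on something with over 40 N, if the wrist force passes 120 N, or if a joint passes its speed limit or range.

### The arm

A 6-joint arm with a two-finger parallel gripper is mounted at the origin on a cart in front of the work surface, level with it; the furniture and walls round the work are solid. World frame = base frame: x ahead of the robot, y to its left, z up, the work surface at z = 0. Lengths are in m, angles in rad, forces in N, time in s.
With the tool pointing down it reaches from about 0.375 to 0.9 m from the base axis. Payload 3.1 kg.
Tool frame: the origin (TCP) lies between the finger pads; the fingertips stand manip.finger_overhang ahead of it and the grasp point (between the pads) lies 5 mm behind it (manip.finger_overhang is the distance from the TCP to the fingertips, in m); z points along the fingers, y is the line along which they close (so a half turn about z gives the same grasp; the last joint's range is limited). The gripper opens to 85 mm and grips with 20 to 120 N. Pads are 22 mm wide; open, the fingers measure 114 mm over their backs; the gripper's body (76 mm by 85 mm) begins 54 mm behind the grasp point. The pads swing forward as they close: fully open they stand 13 mm farther back than shut.
Start: joints at [1.04, 0.527, 1.433, -0, 1.181, -0.178], TCP at [0.216, 0.586, 0.217] pointing down, gripper open.
Joint ranges: [-3.08, 3.08], [-0.75, 2.2], [0.22, 2.44], [-1.43, 4.57], [0, 2.65], [-2.85, 2.85]. Speed limits (rad/s): [2.79, 2.79, 3.14, 3.14, 3.14, 3.14].

### API

Orientations are given as a unit quaternion [x, y, z, w].
In Python, from station import manip gives the robot as it stands.
- The arm moves only by the tool drive_tool, never from a script. Its argument "plan" is a list of rows, each a list of 7 numbers: the shift along the tool's x, y, z in m, then the turn, a rotation vector about the tool's x, y, z in degrees, then the opening, from -1 (shut) to 1 (fully open). In form: [[x, y, z, wx, wy, wz, gripper], ...]. A call has 1 to 10 rows; each row shifts and turns the commanded pose from where the row before left it, along the tool's axes as they then stand; what a row does not reach is not made up. A row lasts 1/10 s, in which the tool goes at most 50 mm and 8.59 degrees, less where a joint would pass 70% of its speed; a pose out of reach is approached as far as the arm can. A call is refused whole if a number of a shift passes 0.05 or a number of a turn 8.59, either way. A call with a gripper value outside its range is refused whole. The fingers move at their own pace and stop on an object; "newtons" is the grip in N (left out, the last holds). Time passes only in rows, so rows that do not move let the fingers close. It gives the time, the measured TCP pose, the force, the opening and the grip force at its end, in the units of the state.
- manip.sense(): the state, without advancing time (a new reading comes with each control period).
- manip.snapshot(name): name is "scene" or "top"; returns a dict with "image" (420x560x3 uint8, red, green, blue), "z_map" (420x560 float32, m along the optical axis (not along the pixel's ray), 0 where there is no reading), "fov_y" (degrees; the focal length in pixels is half the picture's height over the tangent of half this angle, whatever the lens; pixels are square), "cx", "cy" (the principal point, pixels), "extrinsics" (4x4, takes a point from camera to world coordinates). Camera axes: x right, y up, looking along -z (the intrinsics and any distortion apply to the point x, -y, -z); pixel columns grow to the right and rows downward; lengths in m; the calibration is good to about 2 mm. A picture is of the moment at which its call begins.
- manip.sign_off(): hands the job in; it is judged then, once.
The state is a dict: "t": time; "q": joint angles; "qd": joint speeds; "tau": joint torques, N m; "tcp_pos": TCP position; "tool_rot": TCP orientation; "force": force on the tool from outside, world axes, zero at the start; "ft_torque": the same for the moment, N m; "finger_gap": opening from 0.0 (shut) to 1.0 (fully open); "gripper_force": force on a finger pad.
Only numpy, scipy, OpenCV 4.12 (cv2) and the standard library are available. Lean on these libraries where they do the work, as an engineer would, in place of code of your own. Each camera call takes 0.05 s, during which the arm holds its last target. There are 200 camera calls.

## Working session

There is one attempt and no reset: what is moved stays moved. The work goes in short steps, Python scripts to look and compute and a tool call to move; the robot and the scene stay as the last step left them, time stands still between calls to the robot, and variables do not carry over. Pictures are saved under pics/ and viewed, at most 10 in all, crops included, and the job is handed in when it is done.

Besides the shell and the picture viewer there is one more tool, called after "Request:" by a JSON object that holds its "name" and its "arguments". drive_tool: Moves the arm, as the interface text tells. Its arguments: {"type":"object","properties":{"plan":{"type":"array"},"newtons":{"type":"number"}},"required":["plan"]}

```bash
ls; mkdir -p pics
python3 - <<'E'
from station import manip
import cv2,numpy as np
print(manip.finger_overhang, manip.sense())
for n in("scene","top"):
    s=manip.snapshot(n); cv2.imwrite(f"pics/{n}0.png",s["image"][:,:,::-1]); np.savez(f"{n}0.npz",**s)
    print(n,s.keys(),s["fov_y"],s["cx"],s["cy"],np.round(s["extrinsics"],3).tolist())
E
```

```text
pics
0.014 {'t': 0.0, 'q': array([ 1.03950881e+00,  5.28481681e-01,  1.43390751e+00, -1.09512770e-05,
        1.18140208e+00, -1.78505797e-01]), 'qd': array([-4.47420835e-04, -9.76013161e-04,  5.29125284e-04,  9.62613733e-05,
       -8.88942651e-04,  2.18889443e-04]), 'tau': array([ 1.61442724e-03, -4.42341936e+01, -1.78028888e+01, -5.78503159e-05,
        8.27042037e-03, -3.13152043e-06]), 'tcp_pos': array([0.2155353 , 0.58585892, 0.21612247]), 'tool_rot': array([ 1.75475426e-01,  9.84483198e-01, -1.03256055e-03, -3.77254174e-04]), 'force': array([-0.29548326, -0.93085586, -0.21117641]), 'ft_torque': array([-0.00608272, -0.07476208, -0.00432847]), 'gripper_force': 0.0, 'finger_gap': 1.0026431942860565}
scene dict_keys(['image', 'z_map', 'fov_y', 'cx', 'cy', 'extrinsics']) 53.157381450981276 272.407851216882 210.5089927015823 [[0.889, 0.369, -0.271, 0.155], [-0.458, 0.694, -0.556, -0.834], [-0.017, 0.618, 0.786, 1.197], [0.0, 0.0, 0.0, 1.0]]
top dict_keys(['image', 'z_map', 'fov_y', 'cx', 'cy', 'extrinsics']) 53.827801140949504 273.95308704304273 214.08727737568574 [[-0.065, 0.976, -0.208, 0.331], [-0.998, -0.063, 0.018, -0.07], [0.005, 0.209, 0.978, 1.187], [0.0, 0.0, 0.0, 1.0]]
```

View pics/scene0.png

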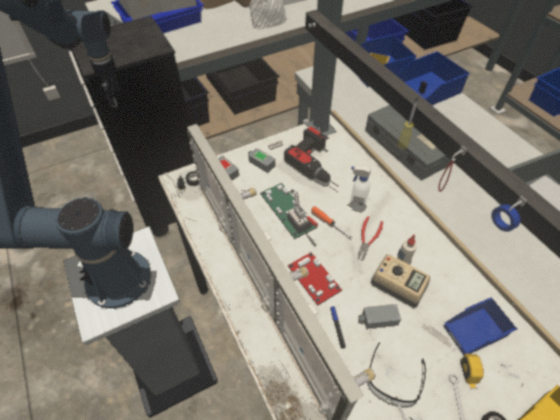

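View pics/top0.png

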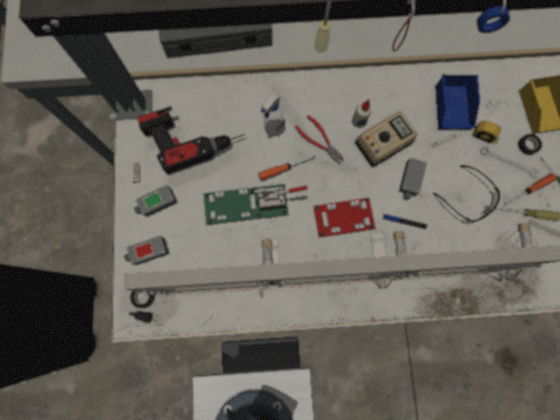

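The scene view shows the base at about (100,260) and a long panel between it and the work. The top view shows housing green (155,200), housing red (147,250), pass nest (245,205) with its clamp at (270,197), and reject nest (345,217). The panel runs along row ~265.

```bash
cat > h.py <<'E'
import numpy as np,cv2
def cam(s):
    f=s["image"].shape[0]/2/np.tan(np.radians(float(s["fov_y"]))/2); return f,float(s["cx"]),float(s["cy"]),s["extrinsics"]
def cloud(s):
    f,cx,cy,E=cam(s); z=s["z_map"]; v,u=np.mgrid[:z.shape[0],:z.shape[1]]
    P=np.stack([(u-cx)/f*z,-(v-cy)/f*z,-z,np.ones_like(z)],-1)@E.T
    P=P[...,:3]; P[z==0]=np.nan; return P
def ray(s,uv,h):   # pixels -> plane z=h
    f,cx,cy,E=cam(s); uv=np.atleast_2d(uv).astype(float)
    d=np.stack([(uv[:,0]-cx)/f,-(uv[:,1]-cy)/f,-np.ones(len(uv))],-1)@E[:3,:3].T
    o=E[:3,3]; return o+d*((h-o[2])/d[:,2])[:,None]
def proj(s,p):
    f,cx,cy,E=cam(s); c=(np.atleast_2d(p)-E[:3,3])@E[:3,:3]
    return np.stack([cx+f*c[:,0]/-c[:,2],cy-f*c[:,1]/-c[:,2]],-1)
E
python3 - <<'E'
from h import *
for n in("scene","top"):
    s=np.load(n+"0.npz"); P=cloud(s)
    pts={"top":[(155,200),(152,201),(147,250),(180,215),(245,205),(215,219),(345,217),(390,150),(300,267),(200,277),(450,258),(265,250),(110,290),(300,320),(60,280),(400,15),(100,60),(272,115),(250,400),(120,330),(500,310),(420,100),(150,300),(540,90),(398,240)],"scene":[(260,158),(228,168),(290,205),(315,275),(230,210),(300,330),(400,285),(250,250),(190,140)]}[n]
    for u,v in pts: print(n,u,v,np.round(P[v,u],3),np.round(ray(s,(u,v),0)[0],3))
s=np.load("top0.npz");P=cloud(s)
c=cv2.resize(s["image"][165:275,110:310,::-1],None,fx=4,fy=4,interpolation=cv2.INTER_CUBIC);cv2.imwrite("pics/topc.png",c)
s=np.load("scene0.npz")
c=cv2.resize(s["image"][130:310,200:360,::-1],None,fx=3.3,fy=3.3,interpolation=cv2.INTER_CUBIC);cv2.imwrite("pics/scenec.png",c)
# height map summary on grid
for n in("top","scene"):
    P=cloud(np.load(n+"0.npz")).reshape(-1,3); 
    print(n)
    for x in np.arange(-.1,1.0,.05):
        r=[]
        for y in np.arange(.7,-.75,-.1):
            m=(abs(P[:,0]-x)<.025)&(abs(P[:,1]-y)<.05); r.append("%5.2f"%np.percentile(P[m,2],98) if m.sum()>5 else "  -  ")
        print("%.2f"%x," ".join(r))
E
```

```text
scene 260 158 [0.63  0.238 0.041] [0.647 0.276 0.   ]
scene 228 168 [0.499 0.25  0.039] [0.511 0.286 0.   ]
scene 290 205 [ 0.632 -0.002  0.011] [0.637 0.006 0.   ]
scene 315 275 [ 0.565 -0.291  0.008] [ 0.568 -0.287  0.   ]
scene 230 210 [ 0.375 -0.103  0.248] [0.433 0.088 0.   ]
scene 300 330 [ 0.376 -0.51   0.248] [ 0.434 -0.426  0.   ]
scene 400 285 [ 0.751 -0.466  0.069] [ 0.787 -0.444  0.   ]
scene 250 250 [ 0.375 -0.233  0.214] [ 0.423 -0.102  0.   ]
scene 190 140 [0.374 0.22  0.26 ] [0.435 0.511 0.   ]
top 155 200 [0.638 0.244 0.041] [0.649 0.255 0.   ]
top 152 201 [0.635 0.253 0.041] [0.646 0.264 0.   ]
top 147 250 [0.496 0.267 0.042] [0.502 0.279 0.   ]
top 180 215 [ 0.599  0.183 -0.   ] [0.599 0.183 0.   ]
top 245 205 [ 0.614 -0.009  0.011] [ 0.617 -0.009  0.   ]
top 215 219 [0.578 0.08  0.01 ] [0.58  0.081 0.   ]
top 345 217 [ 0.559 -0.298  0.011] [ 0.562 -0.3    0.   ]
top 390 150 [ 0.736 -0.436  0.066] [ 0.76  -0.457  0.   ]
top 300 267 [ 0.401 -0.135  0.301] [ 0.425 -0.156  0.   ]
top 200 277 [0.394 0.079 0.299] [0.415 0.129 0.   ]
top 450 258 [ 0.399 -0.458  0.299] [ 
[... 4292 characters left out ...]
 0.11  0.03  0.02  0.04  0.02  0.04
0.65   -     -     -    0.00  0.04  0.04  0.03  0.03  0.12  0.11  0.00  0.00  0.04  0.00  0.04
0.70   -     -     -    0.00  0.02  0.04  0.00  0.00  0.03  0.01  0.00  0.07  0.04  0.00  0.02
0.75   -     -     -    0.00  0.02  0.06  0.06  0.01  0.01  0.02  0.01  0.08  0.07  0.02  0.06
0.80   -     -     -    0.01  0.00  0.06  0.06  0.05  0.18  0.01  0.01  0.08  0.07  0.04  0.06
0.85   -     -     -    0.01  0.06  0.06  0.00  0.00  0.19  0.52  0.01  0.47  0.46  0.47  0.07
0.90   -     -     -    0.49  0.49  0.49  0.49  0.49  0.49  0.57  0.49  0.49  0.49  0.49  0.48
0.95   -     -     -    0.52  0.55  0.49  0.49  0.49  0.49  0.49  0.49  0.49  0.49  0.49  0.07
```

View pics/topc.png

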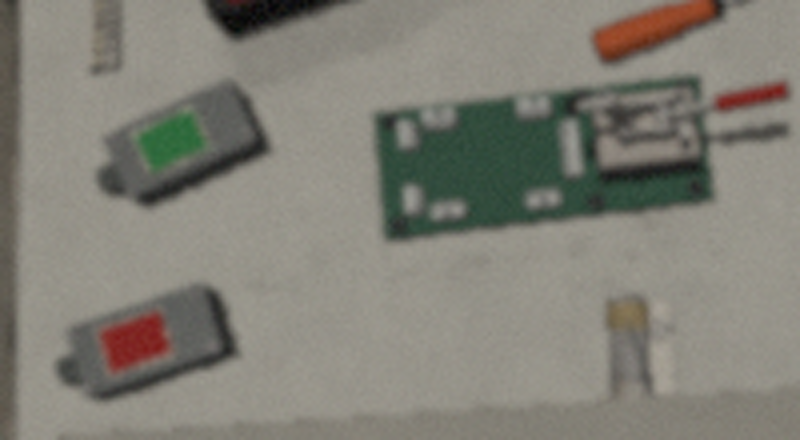

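View pics/scenec.png

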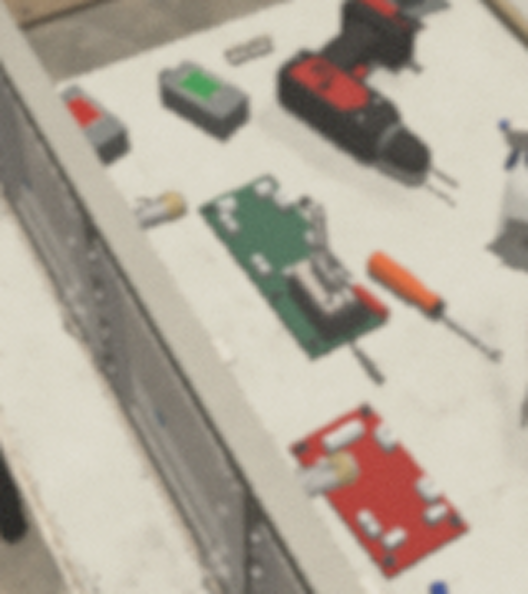

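Crops (4x top, 3.3x scene): both glands point left (world +y). The pass nest has its slot at the left end, and the clamp is open at its right end. The reject nest's blocks need a closer look. Now I'll measure everything in both views.

```bash
cat > m.py <<'E'
from h import *
def rect(W):
    (c,(w,h),a)=cv2.minAreaRect(np.float32(W[:,:2]*1000))
    if w<h: w,h,a=h,w,a+90
    return np.round(c,1),np.round([w,h],1),round((a+90)%180-90,2)   # a: world angle of long axis, deg
def big(m):
    n,l,st,_=cv2.connectedComponentsWithStats(m.astype(np.uint8)); return l==1+np.argmax(st[1:,4])
def mask(s,lo,hi,reg):
    hsv=cv2.cvtColor(s["image"],cv2.COLOR_RGB2HSV); P=cloud(s)
    r=(P[...,0]>reg[0])&(P[...,0]<reg[1])&(P[...,1]>reg[2])&(P[...,1]<reg[3])
    return cv2.inRange(hsv,lo,hi)>0,P,r
def px(m):
    v,u=np.nonzero(m); return np.c_[u,v]
def subpix(m):  # outline pixel boundaries (half pixel out)
    big_=cv2.resize(m.astype(np.uint8)*255,None,fx=4,fy=4,interpolation=cv2.INTER_LINEAR)>127
    return (px(big_)+.5)/4-.5
HR={"g":(.56,.72,.15,.33),"r":(.44,.55,.18,.36)}
def housing(s,k):
    P=cloud(s); reg=HR[k]
    r=(P[...,0]>reg[0])&(P[...,0]<reg[1])&(P[...,1]>reg[2])&(P[...,1]<reg[3])&(P[...,2]>.034)&(P[...,2]<.055)
    m=big(r); return rect(ray(s,subpix(m),.04)), np.nanmedian(P[m][:,2]).round(4)
def tag(s,k):
    lo,hi=((45,90,40),(85,255,255)) if k=="g" else ((0,110,60),(9,255,255))
    m,P,r=mask(s,lo,hi,HR[k]); m=big(m&r); return rect(ray(s,subpix(m),.04))
def plate(s,k):
    if k=="g": m,P,r=mask(s,(45,60,20),(95,255,255),(.45,.75,-.25,.12))
    else: m,P,r=mask(s,(0,110,60),(9,255,255),(.4,.7,-.45,-.2))
    m=big(m&r&(P[...,2]<.02)&(P[...,2]>.004)); return rect(ray(s,subpix(m),.01))
E
python3 - <<'E'
from m import *
for n in("top","scene"):
    s=dict(np.load(n+"0.npz"))
    for k in "gr":
        for f in(housing,tag,plate):
            try: print(n,k,f.__name__,f(s,k))
            except Exception as e: print(n,k,f.__name__,e)
s=np.load("top0.npz")
c=s["image"][185:245,300:390,::-1]
cv2.imwrite("pics/rej.png",cv2.resize(c,None,fx=6,fy=6,interpolation=cv2.INTER_CUBIC))
E
```

```text
top g housing ((array([639.5, 246.6]), array([101.7,  54.8]), -67.27), np.float64(0.0399))
top g tag (array([639.2, 251.8]), array([39.9, 29.1]), -65.58)
top g plate (array([617.3,  -4.6]), array([223.9,  91.8]), -86.79)
top r housing ((array([497. , 271.3]), array([103. ,  54.5]), -74.67), np.float64(0.04))
top r tag (array([496.7, 277.4]), array([44.5, 31.9]), -74.24)
top r plate (array([ 559.8, -294.2]), array([165.7,  94.1]), -84.96)
scene g housing ((array([638. , 242.5]), array([107.5,  60.3]), -69.38), np.float64(0.0395))
scene g tag (array([637.6, 253.3]), array([37.6, 26.2]), -70.5)
scene g plate (array([619.3,  38.4]), array([105.7,  83.8]), 56.65)
scene r housing ((array([501. , 269.8]), array([109.7,  50.7]), -78.94), np.float64(0.0401))
scene r tag (array([496.5, 278.4]), array([45.2, 27. ]), -79.57)
scene r plate (array([ 557.3, -296.3]), array([166.7,  93.8]), -85.32)
```

View pics/rej.png

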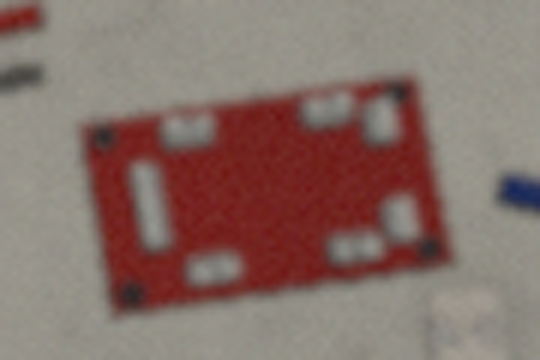

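The reject nest crop shows the end stop at the left (150,205) and the slot between the right blocks (380,120) and (400,215). So its gland points to world -y, slightly +x. Next I'll refine the nests and look at the clamp and nearby bystanders.

```bash
cat >> m.py <<'E'
def edges(s,k):   # line fits to the plate outline -> origin, gland angle (deg)
    if k=="g": m,P,r=mask(s,(45,60,20),(95,255,255),(.45,.75,-.25,.12)); c0,a0,y0,y1=np.array([.617,.009]),93.5,-158,84
    else: m,P,r=mask(s,(0,110,60),(9,255,255),(.4,.7,-.45,-.2)); c0,a0,y0,y1=np.array([.5586,-.2952]),-85.1,-84,84
    m=m&r&(P[...,2]<.02)&(P[...,2]>.003)
    n,l,st,_=cv2.connectedComponentsWithStats(m.astype(np.uint8)); 
    m=np.isin(l,[i for i in range(1,n) if st[i,4]>15])
    B=ray(s,subpix(m),.01)[:,:2]
    for _ in range(4):
        ey=np.array([np.cos(np.radians(a0)),np.sin(np.radians(a0))]); ex=np.array([ey[1],-ey[0]])
        L=np.c_[(B-c0)@ex,(B-c0)@ey]*1000
        bins=np.arange(y0+6,y1-6,3.); hi,lo=[],[]
        for b in bins:
            q=L[abs(L[:,1]-b)<2,0]
            if len(q): 
                if abs(q.max()-48)<5: hi.append((b,q.max()))
                if abs(q.min()+48)<5: lo.append((b,q.min()))
        hi,lo=np.array(hi),np.array(lo); ph,pl=np.polyfit(*hi.T,1),np.polyfit(*lo.T,1)
        e=[];f=[]
        for b in np.arange(-42,43,3.):
            q=L[abs(L[:,0]-b)<2,1]
            e.append(q.max()); f.append(q.min())
        ye,yf=np.median(e),np.median(f)
        da=-np.degrees((ph[0]+pl[0])/2); off=(ph[1]+pl[1])/2
        dy=(ye+yf)/2-(y0+y1)/2 if abs(yf-y0)<8 else ye-y1+1
        c0=c0+ex*off/1000+ey*dy/1000; a0+=da
    return c0.round(4),round(a0,2),"width",round(ph[1]-pl[1],1),"ends",round(ye-dy,1),round(yf-dy,1),len(hi),len(lo),np.round([ph[0],pl[0]],4)
E
python3 - <<'E'
from m import *
for n in("top","scene"):
    s=dict(np.load(n+"0.npz"))
    for k in "gr": print(n,k,edges(s,k))
    c0,a=edges(s,"g")[:2]; ey=np.array([np.cos(np.radians(a)),np.sin(np.radians(a))]); ex=np.array([ey[1],-ey[0]])
    P=cloud(s); L=np.stack([(P[...,:2]-c0)@ex,(P[...,:2]-c0)@ey,P[...,2]],-1)*1000
    near=(abs(L[...,0])<60)&(L[...,1]>-230)&(L[...,1]<90)
    for y in range(-225,-20,15):
        q=L[near&(abs(L[...,1]-y)<8)&(L[...,2]>45)]
        if len(q): print(y,len(q),"x",q[:,0].min().round(),q[:,0].max().round(),"zmax",q[:,2].max().round())
    hsv=cv2.cvtColor(s["image"],cv2.COLOR_RGB2HSV)
    red=(cv2.inRange(hsv,(0,110,50),(9,255,255))>0)|(cv2.inRange(hsv,(172,110,50),(180,255,255))>0)
    q=L[red&near&(L[...,1]<-100)&(L[...,2]>60)]; print("grip",len(q),q.mean(0).round(1),q.min(0).round(),q.max(0).round())
    o=(cv2.inRange(hsv,(5,120,80),(18,255,255))>0)&(P[...,0]>.6)&(P[...,0]<.8)&(abs(P[...,1]+.08)<.15)&(P[...,2]<.06)
    q=L[o]; print("driver nestframe",len(q),q.min(0).round(),q.max(0).round())
E
```

```text
top g (array([0.6157, 0.0229]), np.float64(93.12), 'width', np.float64(88.9), 'ends', np.float64(83.0), np.float64(-69.8), 17, 64, array([ 0.0028, -0.0028]))
top r (array([ 0.5597, -0.2943]), np.float64(-84.91), 'width', np.float64(91.3), 'ends', np.float64(81.6), np.float64(-81.6), 48, 26, array([-0.0022,  0.0017]))
-210 4 x -4.0 5.0 zmax 115.0
-195 30 x -6.0 7.0 zmax 120.0
-180 30 x -6.0 5.0 zmax 117.0
-165 29 x -6.0 6.0 zmax 111.0
-150 31 x -23.0 24.0 zmax 107.0
-135 104 x -27.0 25.0 zmax 98.0
-120 111 x -26.0 25.0 zmax 94.0
-105 106 x -27.0 25.0 zmax 92.0
-90 113 x -27.0 24.0 zmax 148.0
-75 90 x -27.0 17.0 zmax 149.0
-60 23 x -6.0 6.0 zmax 142.0
grip 51 [ 1.000e-01 -1.809e+02  1.115e+02] [  -5. -202.  101.] [   6. -158.  120.]
driver nestframe 210 [  66. -171.   12.] [104. -83.  31.]Traceback (most recent call last):
  File "<stdin>", line 4, in <module>
  File "m.py", line 45, in edges
    hi,lo=np.array(hi),np.array(lo); ph,pl=np.polyfit(*hi.T,1),np.polyfit(*lo.T,1)
                                           ~~~~~~~~~~^^^^^^^^^
TypeError: polyfit() missing 2 required positional arguments: 'y' and 'deg'
```

```bash
cat >> m.py <<'E'
def sample(s,c,a,x,y,h):   # colours at nest-frame grid (mm) at height h
    ey=np.array([np.cos(np.radians(a)),np.sin(np.radians(a))]); ex=np.array([ey[1],-ey[0]])
    X,Y=np.meshgrid(x,y); W=c+(X[...,None]*ex+Y[...,None]*ey)/1000
    uv=proj(s,np.c_[W.reshape(-1,2),np.full(X.size,h)]).reshape(*X.shape,2).astype(np.float32)
    return cv2.remap(s["image"],uv[...,0],uv[...,1],cv2.INTER_LINEAR).astype(float)
def cross(p,t): # half-level crossing of a step profile
    p=cv2.GaussianBlur(p[:,None],(1,9),0)[:,0]; l=(np.median(p[:8])+np.median(p[-8:]))/2; i=np.nonzero(np.diff(np.sign(p-l)))[0]
    if not len(i): return np.nan
    i=i[np.argmin(abs(i-len(p)/2))]; return t[i]+(l-p[i])/(p[i+1]-p[i])*(t[1]-t[0])
def fit(s,k,c,a):
    sat=lambda I:(I[...,1]-I[...,0]) if k=="g" else (I[...,0]-I[...,1])
    c=np.array(c,float); ylo=-158 if k=="g" else -84
    for _ in range(3):
        t=np.arange(-14,14.1,.5); ys=np.arange(ylo+10,78,4.); e={}
        for sg in(1,-1):
            e[sg]=np.array([(y,cross(sat(sample(s,c,a,sg*48+t,np.arange(y-2,y+2.1,1),.01)).mean(0),sg*48+t)) for y in ys])
            e[sg]=e[sg][~np.isnan(e[sg][:,1])]
            for _ in range(3):
                q=np.polyfit(*e[sg].T,1); r=e[sg][:,1]-np.polyval(q,e[sg][:,0]); e[sg]=e[sg][abs(r)<max(1,2*r.std())]
            e[sg,'q']=q
        xs=np.arange(-42,43,4.)
        top=np.nanmedian([cross(sat(sample(s,c,a,np.arange(x-2,x+2.1,1),84+t,.01)).mean(1),84+t) for x in xs])
        xs=np.r_[-44:-29:3,31:45:3]
        bot=np.nanmedian([cross(sat(sample(s,c,a,np.arange(x-1,x+1.1,1),ylo+t,.01)).mean(1),ylo+t) for x in xs])
        q1,q2=e[1,'q'],e[-1,'q']; off=(q1[1]+q2[1])/2; da=-np.degrees((q1[0]+q2[0])/2); dy=(top-84+bot-ylo)/2
        ey=np.array([np.cos(np.radians(a)),np.sin(np.radians(a))]); ex=np.array([ey[1],-ey[0]])
        c=c+(ex*off+ey*dy)/1000; a+=da
    return c.round(4),round(a,2),"width",round(q1[1]-q2[1],1),"len",round(top-bot,1),"res",np.round([q1[0]-q2[0]],4)
E
python3 - <<'E'
from m import *
out=[]
for n in("top","scene"):
    s=dict(np.load(n+"0.npz"))
    print(n,fit(s,"g",[.6157,.0229],93.12)); print(n,fit(s,"r",[.5597,-.2943],-84.91))
s=dict(np.load("top0.npz")); r=fit(s,"g",[.6157,.0229],93.12)
I=sample(s,r[0],r[1],np.arange(-60,60,.4),np.arange(100,-220,-.4),.026)[:,:,::-1]
r=fit(s,"r",[.5597,-.2943],-84.91)
J=sample(s,r[0],r[1],np.arange(-60,60,.4),np.arange(100,-220,-.4),.026)[:,:,::-1]
I=np.hstack([I,J]).astype(np.uint8)
for y in (50,-50): cv2.line(I,(0,int((100-y)/.4)),(599,int((100-y)/.4)),(255,255,0),1)
for x in(-26,26):
    for o in(0,300): cv2.line(I,(o+int((x+60)/.4),0),(o+int((x+60)/.4),420),(255,0,255),1)
cv2.imwrite("pics/rect.png",I[:600])
E
```

```text
top (array([0.617 , 0.0257]), np.float64(94.14), 'width', np.float64(97.3), 'len', np.float64(240.9), 'res', array([-0.0092]))
top (array([ 0.5594, -0.2937]), np.float64(-83.44), 'width', np.float64(95.5), 'len', np.float64(169.3), 'res', array([0.0724]))
scene (array([0.6134, 0.0259]), np.float64(94.75), 'width', np.float64(96.1), 'len', np.float64(244.8), 'res', array([-0.0359]))
scene (array([ 0.5578, -0.2957]), np.float64(-84.56), 'width', np.float64(95.3), 'len', np.float64(166.6), 'res', array([0.0601]))
```

View pics/rect.png

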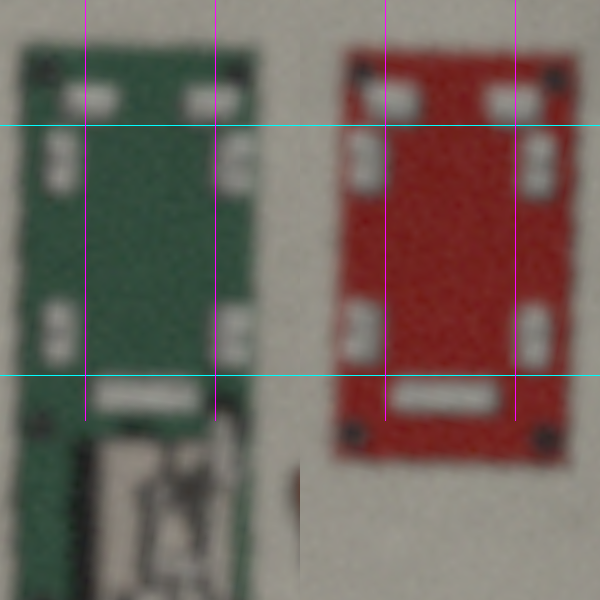

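The rectified pass nest (left) and reject nest (right) have slots at the top and stops at the bottom. The fits are right to about 1 mm, with a small tilt that I correct to 93.1° and -85°. Lifting and turning first.

Request:
{"name": "drive_tool", "arguments": {"plan": [[0,0,-0.024,0,0,5.9,1],[0,0,-0.024,0,0,5.9,1],[0,0,-0.024,0,0,5.9,1],[0,0,-0.024,0,0,5.9,1],[0,0,-0.024,0,0,5.9,1],[0,0,-0.024,0,0,5.9,1],[0,0,-0.024,0,0,5.9,1],[0,0,-0.024,0,0,5.9,1],[0,0,0,0,0,0,1]], "newtons": 50}}

```text
t: 1.0
tcp_pos: [0.2166, 0.5878, 0.4128]
tool_rot: [0.555, 0.832, 0.004, -0.0]
force: [-0.0, 0.3, 1.3]
finger_gap: 1.002
gripper_force: 0.0
```

```bash
cat > go.py <<'E'
import sys,numpy as np
from scipy.spatial.transform import Rotation as R
from station import manip
def go(x,y,z,th):  # remaining shift in tool axes (before turning) and turn about tool z to reach TCP x,y,z with closing line at th deg
    s=manip.sense(); r=R.from_quat(s["tool_rot"]); m=r.as_matrix()
    d=m.T@(np.array([x,y,z])-s["tcp_pos"]); now=np.degrees(np.arctan2(m[1,1],m[0,1]))
    print("t %.2f tcp %s th %.2f tilt %.4f gap %.3f F %s grip %.1f q6 %.2f"%(s["t"],s["tcp_pos"].round(4),now,m[2,2]+1,s["finger_gap"],s["force"].round(1),s["gripper_force"],s["q"][5]))
    print("tool shift mm",(d*1000).round(1),"wz deg",round(now-th,2))
if __name__=="__main__": go(*map(float,sys.argv[1:5]))
E
python3 go.py 0.6372 0.2521 0.15 22.5
```

```text
t 1.00 tcp [0.2166 0.5878 0.4128] th 22.57 tilt 0.0000 gap 1.002 F [-0.   0.3  1.3] grip 0.0 q6 0.65
tool shift mm [-472.6  258.   262.2] wz deg 0.07
```

Request:
{"name": "drive_tool", "arguments": {"plan": [[-0.027,0.015,0,0,0,0,1],[-0.027,0.015,0,0,0,0,1],[-0.027,0.015,0,0,0,0,1],[-0.027,0.015,0,0,0,0,1],[-0.027,0.015,0,0,0,0,1],[-0.027,0.015,0,0,0,0,1],[-0.027,0.015,0,0,0,0,1],[-0.027,0.015,0,0,0,0,1],[-0.027,0.015,0,0,0,0,1],[-0.027,0.015,0,0,0,0,1]]}}

```text
t: 2.0
tcp_pos: [0.4584, 0.3936, 0.4072]
tool_rot: [0.554, 0.832, -0.001, -0.001]
force: [0.8, 0.6, 0.7]
finger_gap: 1.003
gripper_force: 0.0
```

Request:
{"name": "drive_tool", "arguments": {"plan": [[-0.027,0.015,0.02,0,0,0,1],[-0.027,0.015,0.02,0,0,0,1],[-0.027,0.015,0.02,0,0,0,1],[-0.027,0.015,0.02,0,0,0,1],[-0.027,0.015,0.02,0,0,0,1],[-0.027,0.015,0.02,0,0,0,1],[-0.027,0.015,0.02,0,0,0,1],[-0.014,0.003,0.03,0,0,0,1],[0,0,0.03,0,0,0,1],[0,0,0,0,0,0,1]]}}

```text
t: 3.0
tcp_pos: [0.6316, 0.2471, 0.2021]
tool_rot: [0.555, 0.832, -0.005, -0.005]
force: [-0.9, 0.2, -0.4]
finger_gap: 1.004
gripper_force: 0.0
```

```bash
python3 go.py 0.6372 0.2521 0.022 22.5
python3 - <<'E'
from station import manip
from m import *
s=manip.snapshot("scene"); cv2.imwrite("pics/s1.png",s["image"][:,:,::-1])
E
```

```text
t 3.00 tcp [0.6316 0.2471 0.2021] th 22.59 tilt 0.0001 gap 1.004 F [-0.9  0.2 -0.4] grip 0.0 q6 -0.19
tool shift mm [  2.    9.6 180. ] wz deg 0.09
```

View pics/s1.png

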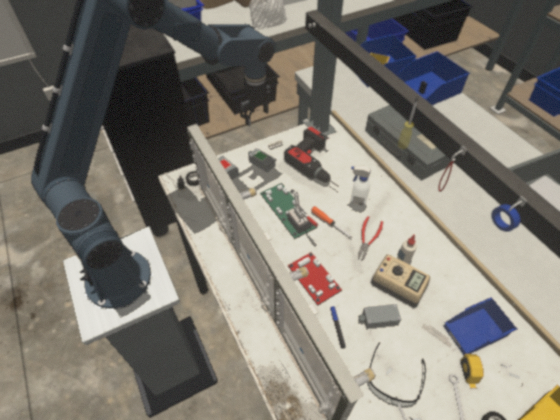

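The scene view shows the gripper at about (258,95), over the green housing (262,158), with the forearm clear of the panel and the shelf.

Request:
{"name": "drive_tool", "arguments": {"plan": [[0.002,0.0095,0.02,0,0,0,1],[0,0,0.03,0,0,0,1],[0,0,0.03,0,0,0,1],[0,0,0.02,0,0,0,1],[0,0,0,0,0,0,1],[0,0,0,0,0,0,1]]}}

```text
t: 3.65
tcp_pos: [0.6446, 0.2551, 0.1106]
tool_rot: [0.554, 0.832, 0.001, 0.001]
force: [-0.3, -0.2, 0.2]
finger_gap: 0.999
gripper_force: 0.0
```

```bash
python3 go.py 0.6372 0.2521 0.022 22.5
```

```text
t 3.65 tcp [0.6446 0.2551 0.1106] th 22.66 tilt 0.0000 gap 0.999 F [-0.3 -0.2  0.2] grip 0.0 q6 -0.18
tool shift mm [ 0.1 -8.2 88.6] wz deg 0.16
```

Request:
{"name": "drive_tool", "arguments": {"plan": [[0,-0.008,0.02,0,0,0,1],[0,0,0.02,0,0,0,1],[0,0,0.02,0,0,0,1],[0,0,0.015,0,0,0,1],[0,0,0.01,0,0,0,1],[0,0,0,0,0,0,1],[0,0,0,0,0,0,1]]}}

```text
t: 4.35
tcp_pos: [0.6371, 0.2515, 0.0249]
tool_rot: [0.555, 0.832, 0.001, 0.001]
force: [-0.2, -0.2, 0.4]
finger_gap: 0.998
gripper_force: 0.0
```

```bash
python3 go.py 0.6372 0.2521 0.022 22.5
```

```text
t 4.35 tcp [0.6371 0.2515 0.0249] th 22.59 tilt 0.0000 gap 0.998 F [-0.2 -0.2  0.4] grip 0.0 q6 -0.18
tool shift mm [0.5 0.3 2.9] wz deg 0.09
```

Request:
{"name": "drive_tool", "arguments": {"plan": [[0,0,0.003,0,0,0,-1],[0,0,0,0,0,0,-1],[0,0,0,0,0,0,-1],[0,0,0,0,0,0,-1],[0,0,0,0,0,0,-1],[0,0,0,0,0,0,-1],[0,0,0,0,0,0,-1],[0,0,0,0,0,0,-1]], "newtons": 60}}

```text
t: 5.15
tcp_pos: [0.6385, 0.2518, 0.0259]
tool_rot: [0.555, 0.832, 0.002, 0.002]
force: [-2.7, -0.7, 16.0]
finger_gap: 0.002
gripper_force: 8.5
```

Request:
{"name": "drive_tool", "arguments": {"plan": [[0,0,-0.01,0,0,0,-1],[0,0,-0.02,0,0,0,-1],[0,0,-0.03,0,0,0,-1],[0,0,-0.03,0,0,0,-1],[0,0,-0.03,0,0,0,-1],[0,0,-0.03,0,0,0,-1],[0,0,-0.03,0,0,0,-1],[0,0,0,0,0,0,-1],[0,0,0,0,0,0,-1]]}}

```text
t: 6.05
tcp_pos: [0.6366, 0.2513, 0.202]
tool_rot: [0.555, 0.832, 0.001, 0.001]
force: [0.3, 0.2, -0.1]
finger_gap: -0.002
gripper_force: 0.0
```

```bash
python3 go.py 0.6162 0.031 0.2 3.1
```

```text
t 6.05 tcp [0.6366 0.2513 0.202 ] th 22.59 tilt 0.0000 gap -0.002 F [ 0.3  0.2 -0.1] grip 0.0 q6 -0.18
tool shift mm [-195.6 -103.4    1.9] wz deg 19.49
```

Run:
```python
from station import manip
from m import *
for n in("top","scene"):
    s=manip.snapshot(n); np.savez(n+"2.npz",**s)
    if n=="top": cv2.imwrite("pics/t2.png",cv2.resize(s["image"][140:290,100:300,::-1],None,fx=4,fy=4,interpolation=cv2.INTER_CUBIC))
    P=cloud(s)
    for k in"gr":
      try: print(n,k,housing(s,k),tag(s,k))
      except Exception as e: print(e)
```

```text
top g ((array([642.4, 247.8]), array([101.8,  55.9]), -67.79), np.float64(0.0399)) (array([643.2, 254.3]), array([40.9, 27.8]), -65.7)
top r ((array([496.8, 271.9]), array([102. ,  54.6]), -74.71), np.float64(0.04)) (array([496.7, 277.4]), array([44.5, 31.9]), -74.24)
attempt to get argmax of an empty sequence
scene r ((array([498.1, 268.7]), array([107.9,  51.7]), -75.09), np.float64(0.04)) (array([496.5, 278.4]), array([45.2, 27. ]), -79.57)
```

View pics/t2.png

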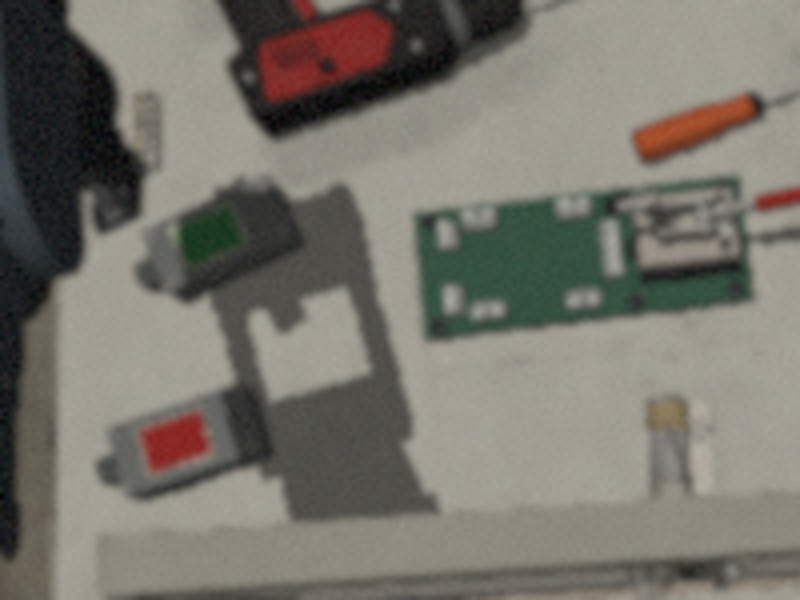

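The gripper tip appears at crop (115,215), i.e. px (129,194), and seems left of the housing (crop 215,240). I'll check where the tip really is.

```bash
python3 - <<'E'
from m import *
for n in("top","scene"):
    s=dict(np.load(n+"2.npz")); P=cloud(s); print(n,"proj tip",proj(s,[[.6366,.2513,.188],[.6366,.2513,.25],[.64,.2466,.04]]).round())
    P0=cloud(dict(np.load(n+"0.npz")))
    ch=(P[...,2]-P0[...,2]>.03)
    q=P[ch&(P[...,0]>.45)&(P[...,0]<.8)&(P[...,1]>.1)&(P[...,1]<.5)]
    for z in np.arange(.15,.5,.02):
        w=q[abs(q[:,2]-z)<.01]
        if len(w): print("z%.2f"%z,len(w),w.min(0).round(3),w.max(0).round(3),np.median(w,0).round(3))
E
python3 go.py 0.6372 0.2521 0.022 22.5;python3 -c "
from station import manip;print(manip.sense()['q'])"
```

```text
top proj tip [[136. 186.]
 [127. 179.]
 [154. 199.]]
z0.23 17 [0.625 0.239 0.221] [0.644 0.244 0.239] [0.634 0.241 0.229]
z0.25 7 [0.626 0.239 0.242] [0.645 0.244 0.259] [0.636 0.242 0.246]
z0.27 43 [0.609 0.228 0.261] [0.65  0.245 0.279] [0.618 0.238 0.271]
z0.29 29 [0.594 0.221 0.28 ] [0.634 0.238 0.299] [0.623 0.231 0.289]
z0.31 138 [0.575 0.218 0.3  ] [0.631 0.246 0.319] [0.589 0.231 0.31 ]
z0.33 51 [0.594 0.227 0.32 ] [0.625 0.242 0.337] [0.602 0.232 0.327]
z0.35 72 [0.602 0.214 0.34 ] [0.655 0.236 0.36 ] [0.618 0.22  0.353]
z0.37 88 [0.606 0.214 0.36 ] [0.655 0.23  0.38 ] [0.623 0.218 0.37 ]
z0.39 96 [0.61  0.214 0.38 ] [0.661 0.28  0.394] [0.633 0.218 0.388]
z0.41 21 [0.603 0.216 0.401] [0.652 0.274 0.418] [0.634 0.218 0.407]
z0.43 20 [0.601 0.258 0.422] [0.614 0.279 0.44 ] [0.604 0.267 0.426]
z0.45 21 [0.601 0.249 0.442] [0.607 0.27  0.459] [0.602 0.257 0.449]
z0.47 110 [0.598 0.194 0.467] [0.645 0.273 0.479] [0.603 0.253 0.476]
z0.49 124 [0.565 0.182 0.484] [0.669 0.286 0.5  ] [0.601 0.192 0.495]
scene proj tip [[258. 126.]
 [258. 113.]
 [261. 156.]]
z0.21 4 [0.627 0.239 0.2
[... 562 characters left out ...]
62 0.26  0.38 ] [0.621 0.219 0.37 ]
z0.39 137 [0.596 0.209 0.38 ] [0.67  0.274 0.4  ] [0.619 0.224 0.388]
z0.41 111 [0.599 0.212 0.4  ] [0.659 0.261 0.42 ] [0.62  0.222 0.41 ]
z0.43 130 [0.599 0.213 0.42 ] [0.665 0.266 0.44 ] [0.622 0.222 0.429]
z0.45 98 [0.601 0.213 0.44 ] [0.656 0.256 0.46 ] [0.621 0.222 0.448]
z0.47 24 [0.606 0.191 0.461] [0.666 0.227 0.48 ] [0.637 0.196 0.475]
z0.49 131 [0.572 0.18  0.48 ] [0.683 0.207 0.5  ] [0.631 0.19  0.492]
t 6.15 tcp [0.6353 0.251  0.1997] th 22.58 tilt 0.0000 gap 0.002 F [ 0.2 -1.   0. ] grip 0.0 q6 -0.18
tool shift mm [  0.2   2.7 177.7] wz deg 0.08
[ 2.13060198e-01  6.26824614e-01  1.28899547e+00 -2.97784549e-05
  1.22874428e+00 -1.81058982e-01]
```

Run:
```python
from m import *
s=dict(np.load("scene2.npz")); P=cloud(s)
np.set_printoptions(linewidth=200)
print((P[96:150:2,244:276:2,2]*1000).round().astype(int))
I=s["image"].mean(-1).astype(int); print(I[96:150:2,244:276:2])
s=dict(np.load("top2.npz")); P=cloud(s); print((P[172:206:2,110:150:2,2]*1000).round().astype(int))
```

```text
[[                -495                 -499                  344                  343                  348                  352                  348                  349                  345
                   321                  311                  300                  297                 -582                 -568                 -582]
 [                -517                 -513                  335                  338                  333                  335                  325                  321                  313
                   319                  315                  291                  293 -9223372036854775808                 -602                 -605]
 [                -537                 -533                  325                  330                  328                  322                  324                  322                  303
                   309                  282                  288                  285                 -596                 -614                 -621]
 [                -562                 -553                  321             
[... 16598 characters left out ...]
2                   41                   42                   39                   40                   41
                    35                   39]
 [                 572                  569                  563                  552                  542                  536                   -1                    0                    1
                     0                   -3                   -4                   -1                   -1                   40                   38                   42                   40
                    37                   41]]<stdin>:4: RuntimeWarning: invalid value encountered in cast
<stdin>:6: RuntimeWarning: invalid value encountered in cast
```

The depth readings put the shut fingertips about 16 mm above the reported TCP, not 14 mm below it. The contact on the 40 mm cover during the first close says the same. So the reported z reads about 30 mm low, and a real grasp height of 0.022 means a reported z of about -0.008. I'll open, shift to the nudged housing and go down again.

Request:
{"name": "drive_tool", "arguments": {"plan": [[0,0,0,0,0,0,1],[0,0,0,0,0,0,1],[0,0,0,0,0,0,1],[0,0,0,0,0,0,1],[0,0,0,0,0,0,1]]}}

```text
t: 6.65
tcp_pos: [0.6364, 0.2513, 0.2009]
tool_rot: [0.555, 0.832, -0.0, -0.0]
force: [1.3, 0.8, 0.8]
finger_gap: 0.849
gripper_force: 0.0
```

```bash
python3 go.py 0.6405 0.2539 -0.008 22.3
python3 - <<'E'
from station import manip
from m import *
s=manip.snapshot("scene"); P=cloud(s);P0=cloud(dict(np.load("scene0.npz")))
q=P[(P[...,2]-P0[...,2]>.03)&(P[...,0]>.5)&(P[...,0]<.75)&(P[...,1]>.1)&(P[...,1]<.4)]
for z in np.arange(.19,.28,.01):
    w=q[abs(q[:,2]-z)<.005]
    if len(w): print("z%.2f"%z,len(w),w.min(0).round(3),w.max(0).round(3))
s=manip.snapshot("top");print(housing(s,"g"),tag(s,"g"))
E
```

```text
t 6.65 tcp [0.6364 0.2513 0.2009] th 22.58 tilt 0.0000 gap 0.849 F [1.3 0.8 0.8] grip 0.0 q6 -0.18
tool shift mm [  0.8   4.8 208.9] wz deg 0.28
z0.22 7 [0.596 0.228 0.222] [0.673 0.277 0.225]
z0.23 17 [0.59  0.224 0.225] [0.676 0.273 0.234]
z0.24 28 [0.587 0.223 0.235] [0.675 0.275 0.245]
z0.25 26 [0.587 0.225 0.245] [0.677 0.272 0.255]
z0.26 22 [0.59  0.222 0.255] [0.675 0.272 0.265]
z0.27 41 [0.57  0.211 0.266] [0.703 0.275 0.275]
z0.28 57 [0.568 0.213 0.275] [0.702 0.291 0.285]
((array([643., 248.]), array([101.9,  54.6]), -67.69), np.float64(0.0401)) (array([643.4, 253.7]), array([39.8, 27.8]), -65.7)
```

Request:
{"name": "drive_tool", "arguments": {"plan": [[0.001,0.005,0.03,0,0,0.3,1],[0,0,0.03,0,0,0,1],[0,0,0.03,0,0,0,1],[0,0,0.03,0,0,0,1],[0,0,0.03,0,0,0,1],[0,0,0.02,0,0,0,1],[0,0,0.01,0,0,0,1],[0,0,0.01,0,0,0,1],[0,0,0,0,0,0,1],[0,0,0,0,0,0,1]]}}

```text
t: 7.75
tcp_pos: [0.6414, 0.2543, 0.012]
tool_rot: [0.557, 0.83, 0.001, 0.001]
force: [0.1, -0.7, -0.8]
finger_gap: 1.004
gripper_force: 0.0
```

```bash
python3 go.py 0.6405 0.2539 -0.008 22.3
```

```text
t 7.75 tcp [0.6414 0.2543 0.012 ] th 22.29 tilt 0.0000 gap 1.004 F [ 0.1 -0.7 -0.8] grip 0.0 q6 -0.17
tool shift mm [-0.1 -1.  20. ] wz deg -0.01
```

Request:
{"name": "drive_tool", "arguments": {"plan": [[0,-0.001,0.01,0,0,0,1],[0,0,0.005,0,0,0,1],[0,0,0.003,0,0,0,1],[0,0,0,0,0,0,1],[0,0,0,0,0,0,1]]}}

```text
t: 8.25
tcp_pos: [0.6397, 0.2537, -0.0069]
tool_rot: [0.557, 0.83, -0.0, -0.0]
force: [-0.2, -0.3, 0.0]
finger_gap: 1.0
gripper_force: 0.0
```

Request:
{"name": "drive_tool", "arguments": {"plan": [[0,0,0,0,0,0,-1],[0,0,0,0,0,0,-1],[0,0,0,0,0,0,-1],[0,0,0,0,0,0,-1],[0,0,0,0,0,0,-1],[0,0,0,0,0,0,-1],[0,0,0,0,0,0,-1]]}}

```text
t: 8.95
tcp_pos: [0.6406, 0.254, -0.0061]
tool_rot: [0.557, 0.83, 0.001, 0.001]
force: [0.3, -0.3, 4.8]
finger_gap: 0.599
gripper_force: 65.0
```

Gripped: opening 0.6 is about 51 mm. Lift and turn to the nest.

Request:
{"name": "drive_tool", "arguments": {"plan": [[0,0,-0.01,0,0,0,-1],[0,0,-0.02,0,0,0,-1],[0,0,-0.03,0,0,0,-1],[0,0,-0.03,0,0,4.8,-1],[0,0,-0.03,0,0,4.8,-1],[0,0,-0.03,0,0,4.8,-1],[0,0,-0.03,0,0,4.8,-1],[0,0,-0.02,0,0,0,-1],[0,0,0,0,0,0,-1],[0,0,0,0,0,0,-1]]}}

```text
t: 9.95
tcp_pos: [0.6384, 0.2534, 0.1919]
tool_rot: [0.688, 0.726, -0.001, -0.001]
force: [-0.8, 0.5, -2.3]
finger_gap: 0.601
gripper_force: 64.5
```

```bash
python3 go.py 0.6162 0.031 0.19 3.1
```

```text
t 9.95 tcp [0.6384 0.2534 0.1919] th 3.09 tilt 0.0000 gap 0.601 F [-0.8  0.5 -2.3] grip 64.5 q6 0.16
tool shift mm [-220.9  -34.1    2.2] wz deg -0.01
```

Request:
{"name": "drive_tool", "arguments": {"plan": [[-0.022,-0.0034,0,0,0,0,-1],[-0.022,-0.0034,0,0,0,0,-1],[-0.022,-0.0034,0,0,0,0,-1],[-0.022,-0.0034,0,0,0,0,-1],[-0.022,-0.0034,0,0,0,0,-1],[-0.022,-0.0034,0,0,0,0,-1],[-0.022,-0.0034,0,0,0,0,-1],[-0.022,-0.0034,0,0,0,0,-1],[-0.022,-0.0034,0,0,0,0,-1],[-0.0225,-0.0034,0,0,0,0,-1]]}}

```text
t: 10.95
tcp_pos: [0.6153, 0.0311, 0.1902]
tool_rot: [0.688, 0.726, -0.002, -0.003]
force: [0.4, -0.3, -2.3]
finger_gap: 0.597
gripper_force: 64.5
```

Request:
{"name": "drive_tool", "arguments": {"plan": [[0,0,0.02,0,0,0,-1],[0,0,0.02,0,0,0,-1],[0,0,0.02,0,0,0,-1],[0,0,0,0,0,0,-1],[0,0,0,0,0,0,-1],[0,0,0,0,0,0,-1]]}}

```text
t: 11.55
tcp_pos: [0.6179, 0.0318, 0.1333]
tool_rot: [0.688, 0.726, 0.0, 0.0]
force: [0.7, 0.3, -1.8]
finger_gap: 0.594
gripper_force: 64.3
```

```bash
python3 go.py 0.6162 0.031 0.13 3.1
python3 - <<'E'
from station import manip
from m import *
sq=manip.sense()["tcp_pos"]; zt=sq[2]+.0065+.04
s0=dict(np.load("top0.npz")); P0=cloud(s0)
c0,a=np.array([.6165,.025]),93.1
ey=np.array([np.cos(np.radians(a)),np.sin(np.radians(a))]); ex=np.array([ey[1],-ey[0]])
for n in("top","scene"):
    s=manip.snapshot(n); np.savez(n+"3.npz",**s); P=cloud(s)
    r=(abs(P[...,0]-sq[0])<.06)&(abs(P[...,1]-sq[1])<.1)&(abs(P[...,2]-zt)<.008)
    m=big(r); W=ray(s,subpix(m),zt); L=np.c_[(W[:,:2]-c0)@ex,(W[:,:2]-c0)@ey]*1000
    print(n,"zt",round(zt,4),"median z",np.nanmedian(P[m][:,2]).round(4),"nest-frame extents",np.percentile(L,[1,99],axis=0).round(1).tolist())
    hsv=cv2.cvtColor(s["image"],cv2.COLOR_RGB2HSV)
    g=(cv2.inRange(hsv,(45,90,20),(85,255,255))>0)&(P[...,2]>zt-.02)&(P[...,2]<zt+.02)
    if g.any():
        W=ray(s,subpix(g),zt); L=np.c_[(W[:,:2]-c0)@ex,(W[:,:2]-c0)@ey]*1000; print(" tag extents",np.percentile(L,[1,99],axis=0).round(1).tolist())
# clamp nearest part
    Q=np.stack([(P[...,:2]-c0)@ex,(P[...,:2]-c0)@ey,P[...,2]],-1)*1000
    q=Q[(abs(Q[...,0])<30)&(Q[...,1]>-90)&(Q[...,1]<-40)&(Q[...,2]>60)&(Q[...,2]<150)]; print(" clamp max y",np.percentile(q[:,1],[95,99.5]) if len(q) else None)
E
```

```text
t 11.55 tcp [0.6179 0.0318 0.1333] th 3.10 tilt 0.0000 gap 0.594 F [ 0.7  0.3 -1.8] grip 64.3 q6 -0.18
tool shift mm [-0.7 -1.7  3.3] wz deg -0.0
top zt 0.1798 median z 0.1793 nest-frame extents [[-26.1, -49.9], [25.1, -15.3]]
 clamp max y [-49.69768987 -42.14647818]
scene zt 0.1798 median z 0.1794 nest-frame extents [[-39.8, -55.5], [32.2, 29.0]]
 clamp max y [-48.28511022 -41.94487567]
```

Request:
{"name": "drive_tool", "arguments": {"plan": [[0,0,0.02,0,0,0,-1],[0,0,0.02,0,0,0,-1],[0,0,0.02,0,0,0,-1],[0,0,0.02,0,0,0,-1],[0,0,0.02,0,0,0,-1],[0,0,0,0,0,0,-1],[0,0,0,0,0,0,-1]]}}

```text
t: 12.35
tcp_pos: [0.6182, 0.0317, 0.0338]
tool_rot: [0.688, 0.726, 0.0, 0.0]
force: [0.8, 0.3, -3.1]
finger_gap: 0.6
gripper_force: 64.3
```

```bash
cat > hov.py <<'E'
from station import manip
from m import *
import sys
def hov(c0,a,dz=.0065):
    sq=manip.sense()["tcp_pos"]; zt=sq[2]+dz+.04; c0=np.array(c0)
    ey=np.array([np.cos(np.radians(a)),np.sin(np.radians(a))]); ex=np.array([ey[1],-ey[0]])
    print("tcp in nest",((sq[:2]-c0)@ex*1000).round(1),((sq[:2]-c0)@ey*1000).round(1),"z",sq[2].round(4))
    for n in("top","scene"):
        s=manip.snapshot(n); P=cloud(s)
        Q=np.stack([(P[...,:2]-c0)@ex,(P[...,:2]-c0)@ey,P[...,2]-zt],-1)*1000
        m=big((abs(Q[...,0])<45)&(abs(Q[...,1])<58)&(abs(Q[...,2])<7))
        print(n,"z err",np.nanmedian(Q[m][:,2]).round(2))
        W=ray(s,subpix(m),zt); L=np.c_[(W[:,:2]-c0)@ex,(W[:,:2]-c0)@ey]*1000
        for b in(-45,-38,-30,-22,22,30,38,45):
            w=L[abs(L[:,1]-b)<2.5,0]
            if len(w): print("  y",b,"x",w.min().round(1),w.max().round(1),"mid",((w.min()+w.max())/2).round(1))
        for b in(-18,-9,0,9,18):
            w=L[abs(L[:,0]-b)<2.5,1]
            if len(w): print("  x",b,"y",w.min().round(1),w.max().round(1))
E
python3 go.py 0.6162 0.031 0.0035 3.1; python3 -c "
from hov import *
hov([.6165,.025],93.1)"
```

```text
t 12.35 tcp [0.6182 0.0317 0.0338] th 3.09 tilt 0.0000 gap 0.600 F [ 0.8  0.3 -3.1] grip 64.3 q6 -0.18
tool shift mm [-0.6 -2.  30.3] wz deg -0.01
tcp in nest 2.0 6.6 z 0.0338
top z err -0.62
  y -45 x -26.4 24.9 mid -0.7
  y -38 x -25.6 25.8 mid 0.1
  y -30 x -27.0 26.4 mid -0.3
  y -22 x -26.6 4.9 mid -10.8
  x -18 y -49.6 -14.6
  x -9 y -50.6 -17.6
  x 0 y -48.7 -21.3
  x 9 y -49.7 -25.0
  x 18 y -50.7 -25.9
scene z err -0.28
  y -45 x -29.3 17.2 mid -6.1
  y -38 x -28.9 20.2 mid -4.3
  y -30 x -30.8 16.7 mid -7.0
  y -22 x -26.1 16.0 mid -5.1
  y 22 x 3.2 26.2 mid 14.7
  y 30 x 13.2 21.8 mid 17.5
  x -18 y -57.5 9.0
  x -9 y -59.5 14.6
  x 0 y -55.5 19.1
  x 9 y -55.3 26.0
  x 18 y -45.2 29.8
```

The top view puts the housing within 0.5 mm of the nest axis and of its end position. Lowering slowly.

Request:
{"name": "drive_tool", "arguments": {"plan": [[0,0,0.005,0,0,0,-1],[0,0,0.005,0,0,0,-1],[0,0,0.004,0,0,0,-1],[0,0,0.003,0,0,0,-1],[0,0,0.003,0,0,0,-1],[0,0,0,0,0,0,-1],[0,0,0,0,0,0,-1]]}}

```text
t: 13.15
tcp_pos: [0.6176, 0.0321, 0.0136]
tool_rot: [0.688, 0.726, 0.0, -0.0]
force: [-1.6, 1.9, 2.6]
finger_gap: 0.596
gripper_force: 65.1
```

Request:
{"name": "drive_tool", "arguments": {"plan": [[0,0,0.003,0,0,0,-1],[0,0,0.003,0,0,0,-1],[0,0,0,0,0,0,-1],[0,0,0,0,0,0,-1]]}}

```text
t: 13.55
tcp_pos: [0.6177, 0.034, 0.0087]
tool_rot: [0.688, 0.726, 0.001, -0.001]
force: [-3.0, 8.1, 10.7]
finger_gap: 0.597
gripper_force: 67.0
```

Force is along +y, so the stop's lead-in is guiding the housing. I'll shift 2 mm to nest +y and continue.

Request:
{"name": "drive_tool", "arguments": {"plan": [[0.002,0,0,0,0,0,-1],[0,0,0.002,0,0,0,-1],[0,0,0.002,0,0,0,-1],[0,0,0,0,0,0,-1],[0,0,0,0,0,0,-1]]}}

```text
t: 14.05
tcp_pos: [0.6183, 0.0339, 0.0057]
tool_rot: [0.688, 0.726, 0.001, 0.0]
force: [-3.7, 1.4, 16.3]
finger_gap: 0.597
gripper_force: 67.9
```

```bash
python3 go.py 0.6162 0.031 0.0035 3.1
```

```text
t 14.05 tcp [0.6183 0.0339 0.0057] th 3.09 tilt 0.0000 gap 0.597 F [-3.7  1.4 16.3] grip 67.9 q6 -0.18
tool shift mm [-2.7 -2.3  2.2] wz deg -0.01
```

Request:
{"name": "drive_tool", "arguments": {"plan": [[0,-0.0012,0,0,0,0,-1],[0,0,0.001,0,0,0,-1],[0,0,0,0,0,0,-1],[0,0,0,0,0,0,-1]]}}

```text
t: 14.45
tcp_pos: [0.6183, 0.0339, 0.0056]
tool_rot: [0.688, 0.726, 0.002, 0.001]
force: [-3.8, 0.9, 20.5]
finger_gap: 0.601
gripper_force: 68.3
```

```bash
python3 go.py 0.6162 0.031 0.0035 3.1;  python3 -c "
from hov import *
hov([.6165,.025],93.1)" | head -12
```

```text
t 14.45 tcp [0.6183 0.0339 0.0056] th 3.08 tilt 0.0000 gap 0.601 F [-3.8  0.9 20.5] grip 68.3 q6 -0.18
tool shift mm [-2.7 -2.2  2.1] wz deg -0.02
tcp in nest 2.2 8.7 z 0.0056
top z err 2.52
  y -45 x -25.5 26.9 mid 0.7
  y -38 x -27.7 27.8 mid 0.0
  y -30 x -26.7 25.7 mid -0.5
  y -22 x -25.8 11.5 mid -7.2
  x -18 y -48.1 -14.4
  x -9 y -48.7 -16.0
  x 0 y -47.2 -19.1
  x 9 y -48.1 -22.8
  x 18 y -46.2 -26.5
scene z err 0.94
```

```bash
cat >> hov.py <<'E'
def tops(c0,a,lo=.042,hi=.062):
    c0=np.array(c0); ey=np.array([np.cos(np.radians(a)),np.sin(np.radians(a))]); ex=np.array([ey[1],-ey[0]])
    for n in("top","scene"):
        s=manip.snapshot(n); P=cloud(s); np.savez(n+"_last.npz",**s)
        Q=np.stack([(P[...,:2]-c0)@ex,(P[...,:2]-c0)@ey,P[...,2]],-1)*1000
        q=Q[(abs(Q[...,0])<22)&(abs(Q[...,1])<46)&(Q[...,2]>lo*1e3)&(Q[...,2]<hi*1e3)]
        A=np.c_[q[:,:2],np.ones(len(q))]; k=np.linalg.lstsq(A,q[:,2],rcond=None)[0]
        print(n,len(q),"dz/dx deg",np.degrees(k[0]).round(2),"dz/dy deg",np.degrees(k[1]).round(2),"z0",k[2].round(1))
        for b in range(-45,50,10):
            w=q[abs(q[:,1]-b)<5,2]
            if len(w)>3: print("  y",b,len(w),np.median(w).round(1),end="")
        print()
E
python3 -c "
from hov import *
tops([.6165,.025],93.1)"
```

```text
top 134 dz/dx deg -1.5 dz/dy deg -5.49 z0 51.5
  y -45 29 56.6  y -35 55 54.6  y -25 41 54.3  y -15 9 53.0
scene 172 dz/dx deg -0.1 dz/dy deg -1.7 z0 53.4
  y -45 18 55.0  y -35 29 54.9  y -25 25 54.2  y -15 23 54.8  y -5 31 54.0  y 5 19 54.1  y 15 16 52.7  y 25 10 51.9
```

The housing is pitched about 3°: the stop end is high and the gland end is already on the plate. I'll level it by turning about the closing line.

Request:
{"name": "drive_tool", "arguments": {"plan": [[0,0,-0.001,0,1,0,-1],[0,0,0,0,1,0,-1],[0,0,0,0,1,0,-1],[0,0,0,0,0,0,-1],[0,0,0,0,0,0,-1]]}}

```text
t: 15.15
tcp_pos: [0.618, 0.0345, 0.0039]
tool_rot: [0.688, 0.725, 0.02, -0.018]
force: [0.2, 5.4, 5.5]
finger_gap: 0.597
gripper_force: 66.2
```

```bash
python3 go.py 0.6162 0.031 0.0035 3.1;  python3 -c "
from hov import *
tops([.6165,.025],93.1)
print(manip.sense()['ft_torque'])"
```

```text
t 15.15 tcp [0.618  0.0345 0.0039] th 3.01 tilt 0.0015 gap 0.597 F [0.2 5.4 5.5] grip 66.2 q6 -0.26
tool shift mm [-3.5 -1.9  0.2] wz deg -0.09
top 51 dz/dx deg 4.06 dz/dy deg 8.5 z0 57.2
  y -45 29 50.7  y -35 20 51.8
scene 170 dz/dx deg -0.37 dz/dy deg -0.07 z0 50.8
  y -45 14 50.6  y -35 31 50.6  y -25 27 50.7  y -15 26 52.1  y -5 25 51.1  y 5 24 51.8  y 15 18 50.6  y 25 4 48.0
[ 1.04750342 -0.11988987  0.00421278]
```

Level and home at 50.7 mm. Release, straighten and retreat upward.

Request:
{"name": "drive_tool", "arguments": {"plan": [[0,0,0,0,0,0,-0.2],[0,0,0,0,0,0,0.2],[0,0,0,0,0,0,0.6],[0,0,0,0,0,0,1],[0,0,0,0,0,0,1],[0,0,0,0,0,0,1]]}}

```text
t: 15.85
tcp_pos: [0.6161, 0.0333, 0.0027]
tool_rot: [0.688, 0.726, 0.018, -0.019]
force: [0.9, -0.0, 0.2]
finger_gap: 1.002
gripper_force: 0.0
```

Request:
{"name": "drive_tool", "arguments": {"plan": [[0,0,0,0,-1,0,1],[0,0,0,0,-1,0,1],[0,0,0,0,-1,0,1],[0,0,-0.02,0,0,0,1],[0,0,-0.03,0,0,0,1],[0,0,-0.03,0,0,0,1],[0,0,-0.03,0,0,0,1],[0,0,-0.04,0,0,0,1],[0,0,-0.04,0,0,0,1],[0,0,0,0,0,0,1]]}}

```text
t: 16.85
tcp_pos: [0.6204, 0.0336, 0.1997]
tool_rot: [0.688, 0.726, 0.004, 0.006]
force: [-0.2, 0.8, -1.1]
finger_gap: 0.999
gripper_force: 0.0
```

```bash
python3 -c "
from hov import *
tops([.6165,.025],93.1)
s=dict(np.load('top_last.npz'));print(edges)
" | head -5
python3 - <<'E'
from m import *
c0=np.array([.6165,.025]);a=93.1
ey=np.array([np.cos(np.radians(a)),np.sin(np.radians(a))]); ex=np.array([ey[1],-ey[0]])
s=dict(np.load("top_last.npz"));hsv=cv2.cvtColor(s["image"],cv2.COLOR_RGB2HSV);P=cloud(s)
for n in("top","scene"):
    s=dict(np.load(n+"_last.npz"));hsv=cv2.cvtColor(s["image"],cv2.COLOR_RGB2HSV);P=cloud(s)
    L=np.stack([(P[...,:2]-c0)@ex,(P[...,:2]-c0)@ey,P[...,2]],-1)*1000
    near=(abs(L[...,0])<40)&(L[...,1]>-240)&(L[...,1]<-100)
    red=(cv2.inRange(hsv,(0,110,50),(9,255,255))>0)|(cv2.inRange(hsv,(172,110,50),(180,255,255))>0)
    q=L[red&near&(L[...,2]>60)]; print("grip",len(q),q.mean(0).round(1),q.min(0).round(),q.max(0).round())
E
python3 go.py .62 -.16 .1 3.1
```

```text
top 318 dz/dx deg 0.36 dz/dy deg 1.04 z0 50.4
  y -45 32 49.3  y -35 54 50.3  y -25 51 49.3  y -15 53 50.5  y -5 55 50.6  y 5 53 50.6  y 15 20 50.1
scene 238 dz/dx deg -1.52 dz/dy deg 0.61 z0 49.9
  y -45 17 49.5  y -35 30 49.3  y -25 25 49.9  y -15 26 49.9  y -5 25 49.9  y 5 26 50.9  y 15 30 50.0  y 25 22 49.7  y 35 25 50.4  y 45 12 50.6
<function edges at 0x7f4b65d6d4e0>
grip 54 [  -0.6 -183.2  111. ] [  -5. -203.  103.] [   5. -160.  120.]
grip 34 [  -3.8 -186.3  109.1] [  -8. -207.  101.] [   1. -160.  120.]
t 16.95 tcp [0.6167 0.0339 0.1943] th 3.11 tilt 0.0000 gap 1.004 F [-0.3  0.5  0.1] grip 0.0 q6 -0.18
tool shift mm [-193.7   -7.4   94.5] wz deg 0.01
```

Seated flat at 50 mm in both views. Next is the clamp handle: grip centre about 184 mm along nest -y, 103 mm high.

Request:
{"name": "drive_tool", "arguments": {"plan": [[-0.024,0,0,0,0,0,1],[-0.024,0,0,0,0,0,1],[-0.024,0,0,0,0,0,1],[-0.024,0,0,0,0,0,1],[-0.024,0,0,0,0,0,1],[-0.024,0,0,0,0,0,1],[-0.024,0,0,0,0,0,1],[-0.025,0.001,0,0,0,0,1],[0,0,0.02,0,0,0,1],[0,0,0.02,0,0,0,1]]}}

```text
t: 17.95
tcp_pos: [0.6267, -0.1597, 0.1508]
tool_rot: [0.688, 0.725, -0.001, -0.001]
force: [0.0, -0.9, -0.6]
finger_gap: 1.002
gripper_force: 0.0
```

Request:
{"name": "drive_tool", "arguments": {"plan": [[0,0,0.02,0,0,0,1],[0,0,0.02,0,0,0,1],[0,0,0,0,0,0,1],[0,0,0,0,0,0,1],[0,0,0,0,0,0,1]]}}

```text
t: 18.45
tcp_pos: [0.6281, -0.159, 0.1135]
tool_rot: [0.688, 0.726, 0.0, 0.0]
force: [0.0, -0.7, 0.1]
finger_gap: 0.997
gripper_force: 0.0
```

```bash
python3 go.py .6279 -.1586 .073 3.1
```

```text
t 18.45 tcp [ 0.6281 -0.159   0.1135] th 3.09 tilt 0.0000 gap 0.997 F [ 0.  -0.7  0.1] grip 0.0 q6 -0.47
tool shift mm [ 0.5 -0.2 40.5] wz deg -0.01
```

Descend and pinch.

Request:
{"name": "drive_tool", "arguments": {"plan": [[0,0,0.015,0,0,0,1],[0,0,0.015,0,0,0,1],[0,0,0.01,0,0,0,1],[0,0,0,0,0,0,1],[0,0,0,0,0,0,1]]}}

```text
t: 18.95
tcp_pos: [0.6274, -0.1589, 0.0724]
tool_rot: [0.688, 0.726, -0.0, -0.001]
force: [-0.0, -0.2, -1.0]
finger_gap: 1.0
gripper_force: 0.0
```

Request:
{"name": "drive_tool", "arguments": {"plan": [[0,0,0,0,0,0,-1],[0,0,0,0,0,0,-1],[0,0,0,0,0,0,-1],[0,0,0,0,0,0,-1],[0,0,0,0,0,0,-1],[0,0,0,0,0,0,-1],[0,0,0,0,0,0,-1]], "newtons": 25}}

```text
t: 19.65
tcp_pos: [0.6274, -0.1591, 0.0733]
tool_rot: [0.688, 0.726, -0.0, -0.0]
force: [-1.7, -0.5, 1.4]
finger_gap: 0.164
gripper_force: 25.4
```

Pinched: opening 0.164 is about 14 mm. Swing along the arc.

Request:
{"name": "drive_tool", "arguments": {"plan": [[0.004,0,-0.009,0,0,0,-1],[0.005,0,-0.008,0,0,0,-1],[0.006,0,-0.0075,0,0,0,-1],[0.0075,0,-0.0065,0,0,0,-1],[0.008,0,-0.0055,0,0,0,-1],[0,0,0,0,0,0,-1],[0,0,0,0,0,0,-1]]}}

```text
t: 20.35
tcp_pos: [0.6256, -0.127, 0.1102]
tool_rot: [0.688, 0.726, 0.0, -0.001]
force: [-1.9, 0.7, -1.6]
finger_gap: 0.169
gripper_force: 24.8
```

Request:
{"name": "drive_tool", "arguments": {"plan": [[0.009,0,-0.004,0,0,0,-1],[0.0095,0,-0.0025,0,0,0,-1],[0.0095,0,-0.001,0,0,0,-1],[0.01,0,0,0,0,0,-1],[0,0,0,0,0,0,-1],[0,0,0,0,0,0,-1]]}}

```text
t: 20.95
tcp_pos: [0.6236, -0.0903, 0.1181]
tool_rot: [0.688, 0.726, -0.0, -0.0]
force: [-4.9, -0.8, 2.6]
finger_gap: 0.142
gripper_force: 23.9
```

```bash
cat > clamp.py <<'E'
from hov import *
c0=np.array([.6165,.025]);a=93.1
ey=np.array([np.cos(np.radians(a)),np.sin(np.radians(a))]); ex=np.array([ey[1],-ey[0]])
for n in("top","scene"):
    s=manip.snapshot(n); hsv=cv2.cvtColor(s["image"],cv2.COLOR_RGB2HSV); P=cloud(s)
    L=np.stack([(P[...,:2]-c0)@ex,(P[...,:2]-c0)@ey,P[...,2]],-1)*1000
    near=(abs(L[...,0])<40)&(L[...,1]>-240)&(L[...,1]<-60)
    red=(cv2.inRange(hsv,(0,110,50),(9,255,255))>0)|(cv2.inRange(hsv,(172,110,50),(180,255,255))>0)
    q=L[red&near&(L[...,2]>60)]; print(n,"grip",len(q),end=" ")
    if len(q): print(q.mean(0).round(1),np.percentile(q,[2,98],axis=0).round().tolist(),"angle from vertical",np.degrees(np.arctan2(-(q[:,1].mean()+123.7),q[:,2].mean()-82)).round(1))
    else: print()
    for b in range(-100,-20,10):
        w=L[(abs(L[...,0])<8)&(abs(L[...,1]-b)<5)]; print(b,np.percentile(w[:,2],90).round(),end="; ")
    print()
E
python3 clamp.py; python3 go.py .63 -.1 .12 3.1
```

```text
top grip 1 [   7.6 -180.6  443.6] [[8.0, -181.0, 444.0], [8.0, -181.0, 444.0]] angle from vertical 8.9
-100 467.0; -90 468.0; -80 466.0; -70 490.0; -60 495.0; -50 496.0; t 21.00 tcp [ 0.6236 -0.0905  0.1181] th 3.09 tilt 0.0000 gap 0.147 F [-4.4 -1.1  4.5] grip 24.0 q6 -0.37
tool shift mm [-9.9  5.9 -1.9] wz deg -0.01Traceback (most recent call last):
  File "clamp.py", line 13, in <module>
    w=L[(abs(L[...,0])<8)&(abs(L[...,1]-b)<5)]; print(b,np.percentile(w[:,2],90).round(),end="; ")
                                                        ~~~~~~~~~~~~~^^^^^^^^^^^
    return _quantile_unchecked(
        a, q, axis, out, overwrite_input, method, keepdims, weights)
    return _ureduce(a,
                    func=_quantile_ureduce_func,
    ...<5 lines>...
                    overwrite_input=overwrite_input,
                    method=method)
    r = func(a, **kwargs)
    result = _quantile(arr,
                       quantiles=q,
    ...<2 lines>...
                       out=out,
                       weights=wgt)
    slices_having_nans = np.isnan(arr[-1, ...])
                                  ~~~^^^^^^^^^
IndexError: index -1 is out of bounds for axis 0 with size 0
```

Request:
{"name": "drive_tool", "arguments": {"plan": [[0.005,0.002,0,0,0,0,-1],[0.005,0,0.001,0,0,0,-1],[0,0,0,0,0,0,-1],[0,0,0,0,0,0,-1]]}}

```text
t: 21.4
tcp_pos: [0.6268, -0.0804, 0.1165]
tool_rot: [0.688, 0.726, 0.001, 0.001]
force: [-0.2, 0.4, 0.0]
finger_gap: 0.004
gripper_force: 0.0
```

Request:
{"name": "drive_tool", "arguments": {"plan": [[0,0,0,0,0,0,0],[0,0,0,0,0,0,1],[0,0,0,0,0,0,1],[0,0,0,0,0,0,1],[0,0,0,0,0,0,1],[0,0,0,0,0,0,1]]}}

```text
t: 22.0
tcp_pos: [0.6255, -0.0805, 0.1161]
tool_rot: [0.688, 0.726, 0.0, 0.0]
force: [0.2, 0.1, 1.0]
finger_gap: 0.989
gripper_force: 0.0
```

Request:
{"name": "drive_tool", "arguments": {"plan": [[0,0,-0.02,0,0,0,1],[0,0,-0.04,0,0,0,1],[0,0,-0.04,0,0,0,1],[-0.03,0,-0.02,0,0,0,-1],[-0.03,0,0,0,0,0,-1],[-0.03,0,0,0,0,0,-1],[0,0,0,0,0,0,-1],[0,0,0,0,0,0,-1],[0,0,0,0,0,0,-1]]}}

```text
t: 22.9
tcp_pos: [0.63, -0.1693, 0.2358]
tool_rot: [0.688, 0.726, 0.0, -0.001]
force: [0.0, -0.1, 0.6]
finger_gap: 0.003
gripper_force: 0.0
```

```bash
sed -i 's/print(b,np.perc/len(w) and print(b,np.perc/' clamp.py; python3 clamp.py; python3 go.py .63 -.1 .12 3.1
```

```text
top grip 0 
-40 98.0; -30 96.0; 
scene grip 11 [ -11.6 -147.7  234.8] [[-34.0, -183.0, 166.0], [0.0, -130.0, 412.0]] angle from vertical 8.9
-100 83.0; -90 79.0; -80 84.0; -70 86.0; -60 88.0; -50 86.0; -40 92.0; -30 93.0; 
t 23.00 tcp [ 0.6302 -0.169   0.2359] th 3.16 tilt 0.0000 gap -0.001 F [ 0.3  0.1 -0.7] grip 0.0 q6 -0.49
tool shift mm [ 68.9   3.7 116. ] wz deg 0.06
```

The pinch slipped off near the end. I'll finish by pushing the grip to its stop with shut fingers from the -y side.

Request:
{"name": "drive_tool", "arguments": {"plan": [[0,-0.001,0.03,0,0,0,-1],[0,0,0.03,0,0,0,-1],[0,0,0.03,0,0,0,-1],[0,0,0.024,0,0,0,-1],[0.015,0,0,0,0,0,-1],[0.01,0,0,0,0,0,-1],[0,0,0,0,0,0,-1]]}}

```text
t: 23.7
tcp_pos: [0.6287, -0.1431, 0.1237]
tool_rot: [0.687, 0.727, 0.001, 0.001]
force: [-0.4, -0.0, 1.1]
finger_gap: -0.003
gripper_force: 0.0
```

Request:
{"name": "drive_tool", "arguments": {"plan": [[0.008,0,0,0,0,0,-1],[0.006,0,0,0,0,0,-1],[0.004,0,0,0,0,0,-1],[0.004,0,0,0,0,0,-1],[0,0,0,0,0,0,-1]]}}

```text
t: 24.2
tcp_pos: [0.6269, -0.1232, 0.1224]
tool_rot: [0.688, 0.726, 0.0, 0.0]
force: [-0.7, -0.0, 0.4]
finger_gap: -0.001
gripper_force: 0.0
```

Request:
{"name": "drive_tool", "arguments": {"plan": [[0.003,0,0,0,0,0,-1],[0.003,0,0,0,0,0,-1],[0,0,0,0,0,0,-1]]}}

```text
t: 24.5
tcp_pos: [0.6265, -0.1173, 0.1221]
tool_rot: [0.688, 0.726, 0.0, -0.0]
force: [-0.0, -0.1, 0.3]
finger_gap: 0.0
gripper_force: 0.1
```

```bash
python3 clamp.py; python3 go.py .628 -.118 .12 3.1
```

```text
top grip 2 [ -12.8 -202.1  449.9] [[-13.0, -203.0, 446.0], [-12.0, -202.0, 453.0]] angle from vertical 12.0
-100 489.0; -90 498.0; -80 500.0; 
scene grip 0 
-100 490.0; -90 495.0; -80 498.0; -70 82.0; -60 85.0; -50 81.0; -40 89.0; -30 83.0; 
t 24.60 tcp [ 0.6264 -0.1173  0.122 ] th 3.08 tilt 0.0000 gap -0.000 F [ 0.1 -1.1  0.6] grip 0.1 q6 -0.41
tool shift mm [-0.8  1.6  2. ] wz deg -0.02
```

Request:
{"name": "drive_tool", "arguments": {"plan": [[0.003,0,0,0,0,0,-1],[0.003,0,0,0,0,0,-1],[0,0,0,0,0,0,-1],[0,0,0,0,0,0,-1]]}}

```text
t: 25.0
tcp_pos: [0.6263, -0.1143, 0.1222]
tool_rot: [0.688, 0.726, -0.002, 0.002]
force: [-0.9, -8.1, -0.3]
finger_gap: -0.008
gripper_force: 3.8
```

Request:
{"name": "drive_tool", "arguments": {"plan": [[0.003,0,0,0,0,0,-1],[0.003,0,0,0,0,0,-1],[0,0,0,0,0,0,-1],[0,0,0,0,0,0,-1]]}}

```text
t: 25.4
tcp_pos: [0.6265, -0.114, 0.1224]
tool_rot: [0.687, 0.727, -0.005, 0.005]
force: [-1.7, -20.7, -2.6]
finger_gap: -0.001
gripper_force: 10.3
```

```bash
python3 clamp.py; python3 go.py .628 -.118 .12 3.1
```

```text
top grip 1 [ -11.4 -194.1  456.2] [[-11.0, -194.0, 456.0], [-11.0, -194.0, 456.0]] angle from vertical 10.6
-100 470.0; -90 491.0; -80 498.0; -70 501.0; 
scene grip 0 
-100 473.0; -90 491.0; -80 495.0; -70 81.0; -60 83.0; -50 78.0; -40 88.0; -30 87.0; 
t 25.50 tcp [ 0.6264 -0.114   0.1224] th 3.19 tilt 0.0001 gap -0.002 F [ -2.  -20.1  -2.1] grip 10.2 q6 -0.40
tool shift mm [-4.   1.3  2.4] wz deg 0.09
```

Fy reaches -20 N with no more motion, so the handle is at its stop. Back off and check, and measure the panel and arm clearances for the red pick.

Request:
{"name": "drive_tool", "arguments": {"plan": [[-0.01,0,0,0,0,0,-1],[-0.02,0,0,0,0,0,-1],[-0.02,0,-0.01,0,0,0,-1],[0,0,-0.03,0,0,0,1],[0,0,-0.03,0,0,0,1],[0,0,-0.04,0,0,0,1],[0,0,-0.04,0,0,0,1],[0.03,0,0,0,0,0,1],[0.03,0,0,0,0,0,1]]}}

```text
t: 26.4
tcp_pos: [0.6265, -0.0968, 0.2752]
tool_rot: [0.689, 0.725, 0.001, 0.002]
force: [0.5, -0.2, -0.1]
finger_gap: 0.989
gripper_force: 0.0
```

Request:
{"name": "drive_tool", "arguments": {"plan": [[0.04,0,0,0,0,0,1],[0.04,0,0,0,0,0,1],[0.04,0,0,0,0,0,1],[0.04,0,0,0,0,0,1],[0.04,0,0,0,0,0,1],[0.04,0,0,0,0,0,1],[0.04,0,0,0,0,0,1],[0.04,0,0,0,0,0,1],[0,0,0,0,0,0,1],[0,0,0,0,0,0,1]]}}

```text
t: 27.4
tcp_pos: [0.6082, 0.2245, 0.2727]
tool_rot: [0.687, 0.727, 0.0, 0.0]
force: [0.2, 0.2, -1.2]
finger_gap: 0.997
gripper_force: 0.0
```

```bash
python3 clamp.py; python3 -c "
from hov import *
tops([.6165,.025],93.1)
s=dict(np.load('top_last.npz')); print(housing(s,'r'),tag(s,'r'))
P=cloud(dict(np.load('top0.npz')))
for y in(.3,.28,.26,.24,.2,.1):
    w=P[(abs(P[...,1]-y)<.01)&(P[...,2]>.1)&(P[...,0]>.3)&(P[...,0]<.5)]
    if len(w): print('wall y',y,len(w),w.min(0).round(3),w.max(0).round(3))
P=cloud(dict(np.load('scene_last.npz'))); P0=cloud(dict(np.load('scene0.npz')))
sq=manip.sense()['tcp_pos']; print(sq,manip.sense()['q'])
d=P[(P[...,2]-P0[...,2]>.03)|(np.linalg.norm(P[...,:2]-P0[...,:2],axis=-1)>.03)]
for r in np.arange(-.02,.3,.03):
    w=d[(abs(d[:,0]-(sq[0]-r))<.015)&(d[:,2]>.1)&(abs(d[:,1]-sq[1])<.25)]
    if len(w): print('toward base',r.round(2),'z min rel tcp',(np.percentile(w[:,2],2)-sq[2]).round(3),'y',w[:,1].min().round(2),w[:,1].max().round(2))
"
```

```text
top grip 29 [  -3.2 -121.5  165.3] [[-7.0, -127.0, 141.0], [4.0, -116.0, 175.0]] angle from vertical -1.5
-100 82.0; -90 80.0; -80 80.0; -70 81.0; -60 81.0; -50 80.0; -40 86.0; -30 87.0; 
scene grip 6 [  -2.  -124.9  170.1] [[-5.0, -132.0, 166.0], [0.0, -120.0, 175.0]] angle from vertical 0.8
-100 84.0; -90 79.0; -80 81.0; -70 81.0; -60 83.0; -50 79.0; -40 85.0; -30 85.0; 
top 459 dz/dx deg 0.36 dz/dy deg -0.19 z0 50.1
  y -45 25 50.1  y -35 37 51.1  y -25 42 49.9  y -15 55 49.3  y -5 53 49.4  y 5 52 50.6  y 15 55 50.3  y 25 55 49.9  y 35 51 50.0  y 45 34 49.6
scene 201 dz/dx deg 3.13 dz/dy deg -0.98 z0 50.3
  y -45 12 50.2  y -35 19 49.9  y -25 14 49.9  y -15 19 49.6  y -5 17 49.8  y 5 27 49.8  y 15 30 50.5  y 25 22 51.5  y 35 28 49.1  y 45 13 49.4
((array([496.6, 271.9]), array([102.1,  54.4]), -74.01), np.float64(0.0399)) (array([496.7, 277.4]), array([44.5, 31.9]), -74.24)
wall y 0.24 86 [0.376 0.23  0.232] [0.411 0.241 0.303]
wall y 0.2 229 [0.369 0.19  0.107] [0.411 0.21  0.304]
wall y 0.1 189 [0.375 0.09  0.105] [0.41  0.11  0.305]
[0.60848048 0.22242935 0.27233996] [ 1.78406492e-01  5.07046037e-01  1.30670096e+00 -2.75111718e-04
  1.32779364e+00  1.26523495e-01]
toward base -0.02 z min rel tcp 0.093 y 0.16 0.27
toward base 0.01 z min rel tcp 0.098 y 0.15 0.28
toward base 0.04 z min rel tcp 0.051 y 0.15 0.27
toward base 0.07 z min rel tcp 0.064 y 0.15 0.26
toward base 0.1 z min rel tcp 0.301 y 0.14 0.26
toward base 0.13 z min rel tcp 0.31 y 0.14 0.26
toward base 0.16 z min rel tcp 0.306 y 0.13 0.21
toward base 0.19 z min rel tcp 0.341 y 0.13 0.2
toward base 0.22 z min rel tcp 0.369 y 0.12 0.2
toward base 0.25 z min rel tcp 0.396 y 0.12 0.16
toward base 0.28 z min rel tcp 0.421 y 0.11 0.14
```

The clamp is upright (0 ± 2°) and the housing is still flat at 50 mm. On to the red housing, stopping above it to check arm clearance to the panel (x 0.376–0.411, top 0.304, ends at y≈0.24).

```bash
python3 go.py .4956 .2754 .2 15.7
```

```text
t 27.60 tcp [0.6085 0.2224 0.2723] th 2.98 tilt 0.0000 gap 1.001 F [ 0.1 -0.9  0.7] grip 0.0 q6 0.13
tool shift mm [  58.8 -110.    72.3] wz deg -12.72
```

Request:
{"name": "drive_tool", "arguments": {"plan": [[0.0118,-0.022,0,0,0,0,1],[0.0118,-0.022,0,0,0,0,1],[0.0118,-0.022,0,0,0,0,1],[0.0118,-0.022,0,0,0,0,1],[0.0118,-0.022,0,0,0,0,1],[0,0,0.02,0,0,-6.3,1],[0,0,0.02,0,0,-6.4,1],[0,0,0.02,0,0,0,1],[0,0,0.02,0,0,0,1],[0,0,0.02,0,0,0,1]]}}

```text
t: 28.6
tcp_pos: [0.4957, 0.2758, 0.1717]
tool_rot: [0.604, 0.797, 0.0, 0.0]
force: [-0.1, 0.6, 0.6]
finger_gap: 1.001
gripper_force: 0.0
```

Request:
{"name": "drive_tool", "arguments": {"plan": [[0,0,0.02,0,0,0,1],[0,0,0.02,0,0,0,1],[0,0,0,0,0,0,1],[0,0,0,0,0,0,1]]}}

```text
t: 29.0
tcp_pos: [0.4956, 0.2763, 0.1323]
tool_rot: [0.604, 0.797, -0.0, -0.0]
force: [-0.8, -0.3, 0.4]
finger_gap: 1.002
gripper_force: 0.0
```

```bash
cat > clear.py <<'E'
from hov import *
print(manip.sense()['q'].round(3),manip.sense()['tau'].round(1),manip.sense()['tcp_pos'].round(4))
for n in("scene","top"):
    s=manip.snapshot(n); P=cloud(s); P0=cloud(dict(np.load(n+'0.npz')))
    d=P[(np.linalg.norm(P-P0,axis=-1)>.03)]
    for x in np.arange(.34,.46,.015):
        w=d[(abs(d[:,0]-x)<.0075)&(d[:,2]>.08)&(d[:,1]>0)&(d[:,1]<.4)]
        if len(w): print(n,'x',x.round(3),len(w),'zmin',np.percentile(w[:,2],[0,3]).round(3),'y at low',w[w[:,2]<np.percentile(w[:,2],10),1].mean().round(3))
E
python3 clear.py; python3 go.py .4956 .2754 -.004 15.7
```

```text
[ 0.312  0.563  1.658 -0.     0.92   0.037] [ -0.  -40.6 -13.   -0.    0.   -0. ] [0.4956 0.2763 0.1323]
scene x 0.34 383 zmin [0.5   0.506] y at low 0.239
scene x 0.355 332 zmin [0.497 0.506] y at low 0.211
scene x 0.37 264 zmin [0.507 0.514] y at low 0.194
scene x 0.385 219 zmin [0.494 0.501] y at low 0.186
scene x 0.4 200 zmin [0.48  0.488] y at low 0.188
scene x 0.415 173 zmin [0.468 0.476] y at low 0.193
scene x 0.43 217 zmin [0.217 0.235] y at low 0.249
scene x 0.445 237 zmin [0.166 0.183] y at low 0.253
top x 0.34 1129 zmin [0.585 0.613] y at low 0.178
top x 0.355 959 zmin [0.503 0.512] y at low 0.194
top x 0.37 807 zmin [0.511 0.521] y at low 0.194
top x 0.385 808 zmin [0.499 0.517] y at low 0.184
top x 0.4 821 zmin [0.485 0.504] y at low 0.188
top x 0.415 720 zmin [0.212 0.486] y at low 0.2
top x 0.43 711 zmin [0.207 0.217] y at low 0.254
top x 0.445 656 zmin [0.166 0.206] y at low 0.255
t 29.10 tcp [0.4962 0.2768 0.1333] th 15.74 tilt 0.0000 gap 1.004 F [0.9 0.3 0.4] grip 0.0 q6 0.04
tool shift mm [ -1.2  -1.3 137.3] wz deg 0.04
```

Over the panel the arm's underside sits at least 0.34 m above the TCP reading, so there will be about 35 mm clearance. Descending.

Request:
{"name": "drive_tool", "arguments": {"plan": [[-0.001,-0.001,0.03,0,0,0,1],[0,0,0.03,0,0,0,1],[0,0,0.03,0,0,0,1],[0,0,0.02,0,0,0,1],[0,0,0.015,0,0,0,1],[0,0,0.008,0,0,0,1],[0,0,0.005,0,0,0,1],[0,0,0,0,0,0,1],[0,0,0,0,0,0,1]]}}

```text
t: 30.0
tcp_pos: [0.495, 0.276, -0.0051]
tool_rot: [0.603, 0.798, 0.001, 0.0]
force: [-0.3, 0.4, 0.3]
finger_gap: 0.998
gripper_force: 0.0
```

Request:
{"name": "drive_tool", "arguments": {"plan": [[0,0,0,0,0,0,-1],[0,0,0,0,0,0,-1],[0,0,0,0,0,0,-1],[0,0,0,0,0,0,-1],[0,0,0,0,0,0,-1],[0,0,0,0,0,0,-1],[0,0,0,0,0,0,-1]], "newtons": 75}}

```text
t: 30.7
tcp_pos: [0.4954, 0.2761, -0.0048]
tool_rot: [0.603, 0.798, 0.001, 0.001]
force: [0.2, 0.6, 6.0]
finger_gap: 0.593
gripper_force: 79.7
```

```bash
python3 go.py .4956 .2754 -.004 15.7
```

```text
t 30.70 tcp [ 0.4954  0.2761 -0.0048] th 15.79 tilt 0.0000 gap 0.593 F [0.2 0.6 6. ] grip 79.7 q6 0.04
tool shift mm [-0.8  0.  -0.8] wz deg 0.09
```

Gripped. Lift, move away from the panel, then make the half turn.

Request:
{"name": "drive_tool", "arguments": {"plan": [[0,0,-0.01,0,0,0,-1],[0,0,-0.02,0,0,0,-1],[0,0,-0.03,0,0,0,-1],[0,0,-0.03,0,0,0,-1],[0,0,-0.03,0,0,0,-1],[0,0,-0.03,0,0,0,-1],[0,0,-0.03,0,0,0,-1],[0,0.025,-0.03,0,0,0,-1],[0,0.025,-0.03,0,0,0,-1],[0,0.025,-0.03,0,0,0,-1]]}}

```text
t: 31.7
tcp_pos: [0.5659, 0.296, 0.2652]
tool_rot: [0.603, 0.798, -0.001, -0.001]
force: [0.4, 0.1, -2.4]
finger_gap: 0.597
gripper_force: 78.8
```

Request:
{"name": "drive_tool", "arguments": {"plan": [[0,0,0,0,0,8,-1],[0,0,0,0,0,8.5,-1],[0,0,0,0,0,8.5,-1],[0,0,0,0,0,8.5,-1],[0,0,0,0,0,8.5,-1],[0,0,0,0,0,8.5,-1],[0,0,0,0,0,8.5,-1],[0,0,0,0,0,8.5,-1],[0,0,0,0,0,8.5,-1],[0,0,0,0,0,8.5,-1]]}}

```text
t: 32.7
tcp_pos: [0.5652, 0.2958, 0.2634]
tool_rot: [0.983, 0.182, -0.001, 0.0]
force: [-1.3, -0.2, -1.5]
finger_gap: 0.597
gripper_force: 78.8
```

Request:
{"name": "drive_tool", "arguments": {"plan": [[0,0,0,0,0,8.5,-1],[0,0,0,0,0,8.5,-1],[0,0,0,0,0,8.5,-1],[0,0,0,0,0,8.5,-1],[0,0,0,0,0,8.5,-1],[0,0,0,0,0,8.5,-1],[0,0,0,0,0,8.5,-1],[0,0,0,0,0,8.5,-1],[0,0,0,0,0,8.5,-1],[0,0,0,0,0,8.5,-1]]}}

```text
t: 33.7
tcp_pos: [0.5707, 0.27, 0.2619]
tool_rot: [0.864, -0.503, -0.015, -0.016]
force: [1.2, -0.7, -2.8]
finger_gap: 0.593
gripper_force: 78.9
```

Request:
{"name": "drive_tool", "arguments": {"plan": [[0,0,0,0,0,8.5,-1],[0,0,0,0,0,8.5,-1],[0,0,0,0,0,0,-1],[0,0,0,0,0,0,-1]]}}

```text
t: 34.1
tcp_pos: [0.5749, 0.2009, 0.2513]
tool_rot: [0.81, -0.582, -0.043, -0.049]
force: [0.5, -0.3, -2.2]
finger_gap: 0.595
gripper_force: 79.0
```

```bash
python3 go.py .5596 -.2986 .26 -175
```

```text
t 34.10 tcp [0.5749 0.2009 0.2513] th -161.50 tilt 0.0086 gap 0.595 F [ 0.5 -0.3 -2.2] grip 79.0 q6 2.85
tool shift mm [463.3 172.7 -73.4] wz deg 13.5
```

Joint 6 reached its limit because the turn was made too far to the left. I'll move to the right first, then straighten and finish the turn.

```bash
cat >> go.py <<'E'
def full(x,y,z,th):
    s=manip.sense(); r=R.from_quat(s["tool_rot"]); t=np.radians(th)
    g=np.array([[-np.sin(t),np.cos(t),0],[np.cos(t),np.sin(t),0],[0,0,-1]]).T
    g=np.c_[[-np.sin(t),np.cos(t),0],[np.cos(t),np.sin(t),0],[0,0,-1]]
    print("tcp",s["tcp_pos"].round(4),"q6",s["q"][5].round(3),"shift tool mm",(r.inv().apply(np.array([x,y,z])-s["tcp_pos"])*1000).round(1),"rotvec deg",np.degrees((r.inv()*R.from_matrix(g)).as_rotvec()).round(2))
E
python3 -c "
from go import *
full(.57,0,.28,-162)"
```

```text
tcp [0.5749 0.2009 0.2513] q6 2.854 shift tool mm [183.5  67.6 -54.5] rotvec deg [-1.64  7.33  0.61]
```

Request:
{"name": "drive_tool", "arguments": {"plan": [[0.023,0.0085,-0.007,0,0,0,-1],[0.023,0.0085,-0.007,0,0,0,-1],[0.023,0.0085,-0.007,0,0,0,-1],[0.023,0.0085,-0.007,0,0,0,-1],[0.023,0.0085,-0.007,0,0,0,-1],[0.023,0.0085,-0.007,0,0,0,-1],[0.023,0.0085,-0.007,0,0,0,-1],[0.023,0.0085,-0.007,0,0,0,-1],[0,0,0,0,0,0,-1],[0,0,0,0,0,0,-1]]}}

```text
t: 35.1
tcp_pos: [0.5709, 0.0015, 0.2821]
tool_rot: [0.811, -0.581, -0.043, -0.05]
force: [0.4, 1.1, -2.4]
finger_gap: 0.597
gripper_force: 79.0
```

```bash
python3 -c "
from go import *
full(.57,0,.28,-162)"
```

```text
tcp [0.5709 0.0015 0.2821] q6 2.516 shift tool mm [1.4 1.4 1.9] rotvec deg [-1.78  7.33  0.78]
```

Request:
{"name": "drive_tool", "arguments": {"plan": [[0,0,0,-0.9,3.7,0.4,-1],[0,0,0,-0.9,3.7,0.4,-1],[0,0,0,0,0,0,-1],[0,0,0,0,0,0,-1]]}}

```text
t: 35.5
tcp_pos: [0.5706, 0.0023, 0.2818]
tool_rot: [0.81, -0.587, -0.0, 0.0]
force: [0.6, -0.1, -2.8]
finger_gap: 0.594
gripper_force: 79.0
```

```bash
python3 -c "
from go import *
full(.5596,-.2986,.26,-162)"
```

```text
tcp [0.5706 0.0023 0.2818] q6 2.634 shift tool mm [282.6 104.   22. ] rotvec deg [ 0.04 -0.02  0.1 ]
```

Request:
{"name": "drive_tool", "arguments": {"plan": [[0.028,0.0104,0,0,0,0,-1],[0.028,0.0104,0,0,0,0,-1],[0.028,0.0104,0,0,0,0,-1],[0.028,0.0104,0,0,0,0,-1],[0.028,0.0104,0,0,0,0,-1],[0.028,0.0104,0,0,0,0,-1],[0.028,0.0104,0,0,0,0,-1],[0.028,0.0104,0,0,0,0,-1],[0.028,0.0104,0,0,0,0,-1],[0.03,0.0104,0,0,0,0,-1]]}}

```text
t: 36.5
tcp_pos: [0.5585, -0.3009, 0.2823]
tool_rot: [0.809, -0.588, 0.0, 0.0]
force: [0.2, 0.7, -2.8]
finger_gap: 0.6
gripper_force: 79.0
```

Request:
{"name": "drive_tool", "arguments": {"plan": [[0,0,0.02,0,0,6.5,-1],[0,0,0.02,0,0,6.5,-1],[0,0,0.03,0,0,0,-1],[0,0,0.03,0,0,0,-1],[0,0,0.03,0,0,0,-1],[0,0,0,0,0,0,-1],[0,0,0,0,0,0,-1],[0,0,0,0,0,0,-1]]}}

```text
t: 37.3
tcp_pos: [0.56, -0.3012, 0.1544]
tool_rot: [0.737, -0.676, 0.003, 0.0]
force: [0.4, 0.4, -1.8]
finger_gap: 0.592
gripper_force: 78.9
```

```bash
python3 -c "
from go import *
full(.5596,-.2986,.04,-175)
from hov import *
hov([.5592,-.294],-85,.0048)"
```

```text
tcp [ 0.56   -0.3012  0.1544] q6 2.388 shift tool mm [ -3.2   0.5 114.4] rotvec deg [-0.16 -0.25 -0.08]
tcp in nest -0.2 7.3 z 0.1544Traceback (most recent call last):
  File "<string>", line 5, in <module>
    hov([.5592,-.294],-85,.0048)
    ~~~^^^^^^^^^^^^^^^^^^^^^^^^^
  File "hov.py", line 11, in hov
    m=big((abs(Q[...,0])<45)&(abs(Q[...,1])<58)&(abs(Q[...,2])<7))
  File "m.py", line 7, in big
    n,l,st,_=cv2.connectedComponentsWithStats(m.astype(np.uint8)); return l==1+np.argmax(st[1:,4])
                                                                               ~~~~~~~~~^^^^^^^^^^
    return _wrapfunc(a, 'argmax', axis=axis, out=out, **kwds)
    return bound(*args, **kwds)
ValueError: attempt to get argmax of an empty sequence
```

Request:
{"name": "drive_tool", "arguments": {"plan": [[-0.003,0,0.03,0,0,0,-1],[0,0,0.03,0,0,0,-1],[0,0,0.02,0,0,0,-1],[0,0,0.01,0,0,0,-1],[0,0,0,0,0,0,-1],[0,0,0,0,0,0,-1],[0,0,0,0,0,0,-1]]}}

```text
t: 38.05
tcp_pos: [0.5597, -0.2983, 0.0644]
tool_rot: [0.737, -0.676, 0.003, 0.001]
force: [0.3, -0.2, -2.8]
finger_gap: 0.596
gripper_force: 79.2
```

Run:
```python
from hov import *
from go import full
full(.5596,-.2986,.005,-175)
c0=np.array([.5592,-.294]);a=-85
ey=np.array([np.cos(np.radians(a)),np.sin(np.radians(a))]); ex=np.array([ey[1],-ey[0]])
for n in("top","scene"):
    s=manip.snapshot(n); np.savez(n+"_last.npz",**s); P=cloud(s)
    if n=="top": cv2.imwrite("pics/t9.png",cv2.resize(s["image"][170:270,270:410,::-1],None,fx=5,fy=5,interpolation=cv2.INTER_CUBIC))
    Q=np.stack([(P[...,:2]-c0)@ex,(P[...,:2]-c0)@ey,P[...,2]],-1)*1000
    q=Q[(abs(Q[...,0])<60)&(abs(Q[...,1])<90)&(Q[...,2]>30)]
    for z in range(35,180,10):
        w=q[abs(q[:,2]-z)<5]
        if len(w): print(n,z,len(w),w.min(0).round(),w.max(0).round())
```

```text
tcp [ 0.5597 -0.2983  0.0644] q6 2.392 shift tool mm [ 0.   0.3 59.4] rotvec deg [-0.14 -0.26 -0.07]
top 175 2 [-54.  -2. 172.] [-51.  -2. 173.]
scene 35 1 [-16.  61.  31.] [-16.  61.  31.]
scene 65 1 [26. 46. 70.] [26. 46. 70.]
scene 75 13 [-19.  11.  70.] [28. 50. 79.]
scene 85 40 [-23.  13.  80.] [33. 68. 90.]
scene 95 84 [-36.  10.  90.] [ 36.  68. 100.]
scene 105 221 [-38. -51. 100.] [ 38.  64. 110.]
scene 115 89 [-30. -47. 110.] [ 42.  50. 119.]
scene 125 23 [-54.  -5. 121.] [ 42.  17. 130.]
scene 135 51 [-57.  -5. 130.] [ 58.  18. 139.]
scene 145 34 [-57.  -6. 140.] [ 60.  21. 150.]
scene 155 46 [-59.  -2. 150.] [ 60.  23. 160.]
scene 165 27 [-60.  -9. 160.] [ 59.  23. 170.]
scene 175 40 [-60.   7. 171.] [ 58.  23. 179.]
```

View pics/t9.png

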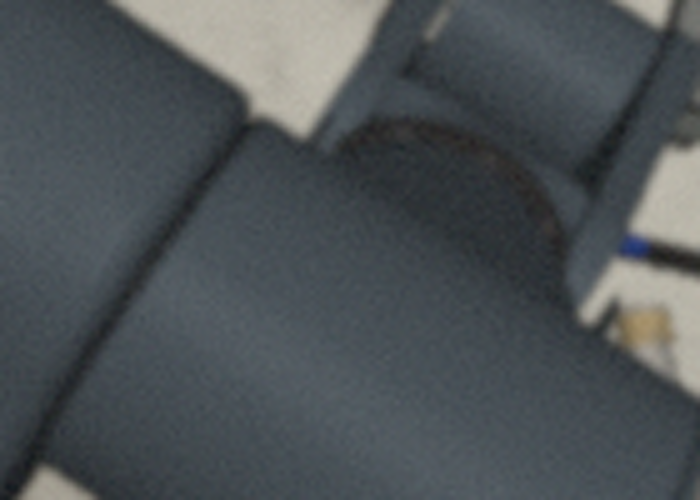

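The top view is fully blocked by the arm, so I'll use the scene view, with the nest's position as that same camera gave it.

Run:
```python
from m import *
s=dict(np.load("scene_last.npz")); P=cloud(s)
c0=np.array([.5576,-.2959]);a=-85.1   # scene camera's own nest fit
ey=np.array([np.cos(np.radians(a)),np.sin(np.radians(a))]); ex=np.array([ey[1],-ey[0]])
zt=.1092
Q=np.stack([(P[...,:2]-c0)@ex,(P[...,:2]-c0)@ey,(P[...,2]-zt)],-1)*1000
m=big((abs(Q[...,0])<45)&(abs(Q[...,1])<58)&(abs(Q[...,2])<6))
print("z",np.nanmedian(Q[m][:,2]).round(1))
W=ray(s,subpix(m),zt); L=np.c_[(W[:,:2]-c0)@ex,(W[:,:2]-c0)@ey]*1000
for b in range(-46,60,8):
    w=L[abs(L[:,1]-b)<3,0]
    if len(w): print("y",b,"x",w.min().round(1),w.max().round(1))
for b in range(-24,25,8):
    w=L[abs(L[:,0]-b)<3,1]
    if len(w): print("x",b,"y",w.min().round(1),w.max().round(1))
hsv=cv2.cvtColor(s["image"],cv2.COLOR_RGB2HSV)
red=((cv2.inRange(hsv,(0,110,30),(9,255,255))>0)|(cv2.inRange(hsv,(172,110,30),(180,255,255))>0))&(abs(Q[...,2])<15)&(abs(Q[...,0])<40)&(abs(Q[...,1])<60)
W=ray(s,subpix(red),zt); L=np.c_[(W[:,:2]-c0)@ex,(W[:,:2]-c0)@ey]*1000; print("tag",len(L),np.percentile(L,[2,98],axis=0).round(1) if len(L) else "")
# intensity profiles along nest y at top plane, stop end
for x in(-15,0,15):
    I=sample(s,c0,a,np.arange(x-4,x+5,2),np.arange(-62,-34,2.),zt).mean(-1).mean(1); print(x,I.round())
```

```text
z -0.6
y -6 x -28.8 -5.8
y 2 x -28.7 15.0
y 10 x -39.8 39.9
y 18 x -28.4 32.3
y 26 x -25.0 26.4
y 34 x -25.5 27.9
y 42 x -26.4 26.8
y 50 x -22.8 25.6
x -24 y -7.1 48.8
x -16 y -9.2 50.2
x -8 y -5.5 49.8
x 0 y 0.2 50.4
x 8 y 1.4 49.9
x 16 y 2.7 49.4
x 24 y 8.9 50.1
tag 812 [[-12.4  -1.6]
 [ 12.5  21.8]]
-15 [66. 63. 61. 60. 60. 60. 59. 58. 59. 58. 58. 61. 60. 59.]
0 [214. 208. 198. 185. 165. 139. 112.  89.  74.  66.  64.  65.  64.  63.]
15 [224. 224. 223. 220. 211. 192. 162. 133. 114. 106. 108. 112. 112. 108.]
```

In the scene camera's frame the housing is centred: x mid about +0.5 mm, gland-end face at +50 mm. Lowering.

Request:
{"name": "drive_tool", "arguments": {"plan": [[0,0,0.015,0,0,0,-1],[0,0,0.015,0,0,0,-1],[0,0,0.008,0,0,0,-1],[0,0,0.004,0,0,0,-1],[0,0,0.003,0,0,0,-1],[0,0,0,0,0,0,-1],[0,0,0,0,0,0,-1]]}}

```text
t: 38.85
tcp_pos: [0.5587, -0.2977, 0.0177]
tool_rot: [0.737, -0.676, 0.001, 0.001]
force: [-0.2, 0.1, -2.2]
finger_gap: 0.598
gripper_force: 79.2
```

Request:
{"name": "drive_tool", "arguments": {"plan": [[0,0,0.003,0,0,0,-1],[0,0,0.003,0,0,0,-1],[0,0,0,0,0,0,-1],[0,0,0,0,0,0,-1]]}}

```text
t: 39.25
tcp_pos: [0.5589, -0.2976, 0.0116]
tool_rot: [0.737, -0.676, 0.001, 0.001]
force: [0.8, -0.1, -3.3]
finger_gap: 0.597
gripper_force: 79.2
```

```bash
python3 -c "
from go import *
full(.5596,-.2986,.005,-175)
print(manip.sense()['force'],manip.sense()['ft_torque'])"
```

```text
tcp [ 0.5589 -0.2976  0.0116] q6 2.392 shift tool mm [ 1.  -0.6  6.6] rotvec deg [-0.03 -0.14 -0.07]
[ 0.84561275 -0.08106541 -3.31993942] [ 0.00325321 -0.20563731 -0.0055364 ]
```

Request:
{"name": "drive_tool", "arguments": {"plan": [[0,0,0.002,0,0,0,-1],[0,0,0.002,0,0,0,-1],[0,0,0,0,0,0,-1],[0,0,0,0,0,0,-1]]}}

```text
t: 39.65
tcp_pos: [0.5589, -0.2976, 0.0075]
tool_rot: [0.737, -0.676, 0.001, 0.001]
force: [2.8, 0.2, -3.5]
finger_gap: 0.594
gripper_force: 79.2
```

Request:
{"name": "drive_tool", "arguments": {"plan": [[0,0,0.0015,0,0,0,-1],[0,0,0.001,0,0,0,-1],[0,0,0,0,0,0,-1],[0,0,0,0,0,0,-1]]}}

```text
t: 40.05
tcp_pos: [0.5588, -0.2977, 0.0053]
tool_rot: [0.737, -0.676, 0.001, 0.001]
force: [2.8, 0.2, -0.3]
finger_gap: 0.601
gripper_force: 79.2
```

```bash
python3 -c "
from hov import *
print(manip.sense()['tcp_pos'],manip.sense()['force'])
tops([.5576,-.2959],-85.1)"
```

```text
[ 0.55884831 -0.29770569  0.00526191] [ 2.8352834   0.23791753 -0.29633373]
top 0 dz/dx deg 0.0 dz/dy deg 0.0 z0 0.0

scene 194 dz/dx deg -0.52 dz/dy deg -1.11 z0 50.3
  y -45 5 49.2  y -5 8 51.3  y 5 34 50.7  y 15 37 49.9  y 25 41 49.8  y 35 44 50.0  y 45 25 48.6
```

The plate is taking the weight and the cover is at about 50 mm. Press 0.5 mm more, release and retreat.

Request:
{"name": "drive_tool", "arguments": {"plan": [[0,0,0.0005,0,0,0,-1],[0,0,0,0,0,0,-1],[0,0,0,0,0,0,-0.2],[0,0,0,0,0,0,0.2],[0,0,0,0,0,0,0.6],[0,0,0,0,0,0,1],[0,0,0,0,0,0,1],[0,0,0,0,0,0,1]]}}

```text
t: 40.95
tcp_pos: [0.5578, -0.2972, 0.004]
tool_rot: [0.737, -0.676, -0.0, 0.001]
force: [-0.9, -0.1, 0.3]
finger_gap: 0.999
gripper_force: 0.0
```

Request:
{"name": "drive_tool", "arguments": {"plan": [[0,0,-0.02,0,0,0,1],[0,0,-0.03,0,0,0,1],[0,0,-0.04,0,0,0,1],[0,0,-0.04,0,0,0,1],[0,0,-0.04,0,0,0,1],[0,0,-0.04,0,0,0,1],[0,0,-0.04,0,0,0,1],[0,0,0,0,0,0,1]]}}

```text
t: 41.75
tcp_pos: [0.5614, -0.2992, 0.2614]
tool_rot: [0.737, -0.676, 0.007, 0.0]
force: [0.9, -0.5, 0.9]
finger_gap: 1.001
gripper_force: 0.0
```

Request:
{"name": "drive_tool", "arguments": {"plan": [[0.03,0,0,0,0,0,1],[0.03,0,0,0,0,0,1],[0.03,0,0,0,0,0,1],[0.03,0,0,0,0,0,1],[0.03,0,0,0,0,0,1],[0.03,0,0,0,0,0,1],[0.03,0,0,0,0,0,1],[0.03,0,0,0,0,0,1],[0,0,0,0,0,0,1],[0,0,0,0,0,0,1]]}}

```text
t: 42.75
tcp_pos: [0.5782, -0.5359, 0.2528]
tool_rot: [0.736, -0.676, -0.001, 0.0]
force: [0.2, 0.1, 0.2]
finger_gap: 0.997
gripper_force: 0.0
```

```bash
python3 -c "
from hov import *
tops([.5592,-.294],-85)
print('green'); tops([.6165,.025],93.1)
s=manip.snapshot('top')
for n,c,a in(('red',[.5592,-.294],-85.),('green',[.6165,.025],93.1)):
    c0=np.array(c);ey=np.array([np.cos(np.radians(a)),np.sin(np.radians(a))]); ex=np.array([ey[1],-ey[0]])
    P=cloud(s);Q=np.stack([(P[...,:2]-c0)@ex,(P[...,:2]-c0)@ey,P[...,2]],-1)*1000
    m=(abs(Q[...,0])<32)&(abs(Q[...,1])<56)&(abs(Q[...,2]-50)<7)
    if m.any():
        W=ray(s,subpix(big(m)),.05);L=np.c_[(W[:,:2]-c0)@ex,(W[:,:2]-c0)@ey]*1000;print(n,rect(np.c_[L/1000,L[:,:1]]))
"; python3 clamp.py; python3 go.py .5 0 .3 0
```

```text
top 0 dz/dx deg 0.0 dz/dy deg 0.0 z0 0.0

scene 357 dz/dx deg 0.4 dz/dy deg -0.16 z0 49.8
  y -45 22 49.7  y -35 39 49.3  y -25 34 49.5  y -15 34 50.3  y -5 41 50.5  y 5 39 49.8  y 15 41 49.9  y 25 39 50.2  y 35 46 49.2  y 45 22 49.7
green
top 453 dz/dx deg -0.22 dz/dy deg -0.47 z0 50.5
  y -45 24 49.5  y -35 38 51.3  y -25 42 50.4  y -15 54 50.4  y -5 52 50.7  y 5 52 50.1  y 15 54 50.3  y 25 54 51.0  y 35 52 49.5  y 45 31 50.2
scene 109 dz/dx deg 1.47 dz/dy deg -1.66 z0 49.9
  y -45 13 51.7  y -35 17 50.6  y -25 15 49.4  y -15 15 49.2  y -5 13 50.3  y 5 10 50.5  y 15 12 48.9  y 25 6 49.4  y 35 7 49.3
green (array([-0.1,  2.3]), array([104.8,  54.4]), 89.72)
top grip 27 [  -3.3 -121.2  164.9] [[-7.0, -127.0, 139.0], [4.0, -116.0, 176.0]] angle from vertical -1.7
-100 83.0; -90 81.0; -80 81.0; -70 81.0; -60 80.0; -50 80.0; -40 86.0; -30 89.0; 
scene grip 0 
-100 82.0; -90 84.0; -80 80.0; -70 83.0; -60 80.0; -50 76.0; -40 74.0; -30 61.0; 
t 43.10 tcp [ 0.5794 -0.5351  0.2555] th -175.02 tilt 0.0000 gap 0.996 F [ 0.2 -0.2  0.4] grip 0.0 q6 2.17
tool shift mm [-539.9   32.7  -45.6] wz deg -175.02
```

Both covers lie flat at 50 mm, the clamp is upright, and the arm is clear of everything. Handing in.

```bash
python3 -c "
from station import manip
print(manip.sign_off())"
```

```text
the job is handed in; nothing more can be done
None
```

I handed the job in at about 43 s: both housings measured flat and fully home (green in the pass nest, clamp handle upright at its stop; red in the reject nest), but the first green grasp missed, nudging it 3 mm, and joint 6 touched its range limit (read 2.854, limit 2.85).

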